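# Put the finger planes away in their drawer

## Task

Put the four brass finger planes away in the drawer: each one standing on its sole, lengthwise in the pocket made for its size (smallest plane in the smallest pocket, and so on up to the largest), so that nothing stands above the rim and the drawer can slide back into its cabinet. Their blades are honed, so set each plane down in its pocket rather than letting it drop, and do not knock over the glue bottle that stands among them.

Things in the scene. Friction and masses are not known exactly. Their poses are not given: they have to be found in the camera images.
- plane_a_center (a point): The smallest of four finger planes: loose, brass, rounded ends, 44 mm long (x), 22 mm wide (y), 36 mm high to the top of its iron and wooden wedge. Its brass cheeks are upright, parallel and 22 mm high: grip across the width, by the cheeks. The point is its centre, 18 mm above its sole; x along its length, z up. It stands on its sole on the bench.
- plane_b_center (a point): The second smallest of four finger planes: loose, brass, rounded ends, 58 mm long (x), 27 mm wide (y), 39 mm high to the top of its iron and wooden wedge. Its brass cheeks are upright, parallel and 24 mm high: grip across the width, by the cheeks. The point is its centre, 19.5 mm above its sole; x along its length, z up. It stands on its sole on the bench.
- plane_c_center (a point): The second largest of four finger planes: loose, brass, rounded ends, 72 mm long (x), 32 mm wide (y), 42 mm high to the top of its iron and wooden wedge. Its brass cheeks are upright, parallel and 26 mm high: grip across the width, by the cheeks. The point is its centre, 21 mm above its sole; x along its length, z up. It stands on its sole on the bench.
- plane_d_center (a point): The largest of four finger planes: loose, brass, rounded ends, 86 mm long (x), 37 mm wide (y), 45 mm high to the top of its iron and wooden wedge. Its brass cheeks are upright, parallel and 28 mm high: grip across the width, by the cheeks. The point is its centre, 22.5 mm above its sole; x along its length, z up. It stands on its sole on the bench.
- nest_a: Insert with the smallest pocket, fixed in the drawer in any of its quarters: plywood, 104 x 98 mm like the others. In its middle a felt-lined pocket 60 mm long (x), 38 mm wide (y), 8 mm deep, 8 mm clear all round the smallest plane; a 30 mm wide finger notch of that depth crosses it to both sides (y). Origin: centre of underside; pocket floor 4 mm, insert top 12 mm above it.
- nest_b: Insert with the second smallest pocket, fixed in the drawer in any of its quarters: plywood, 104 x 98 mm like the others. In its middle a felt-lined pocket 74 mm long (x), 43 mm wide (y), 8 mm deep, 8 mm clear all round the second smallest plane; a 30 mm wide finger notch of that depth crosses it to both sides (y). Origin: centre of underside; pocket floor 4 mm, insert top 12 mm above it.
- nest_c: Insert with the second largest pocket, fixed in the drawer in any of its quarters: plywood, 104 x 98 mm like the others. In its middle a felt-lined pocket 88 mm long (x), 48 mm wide (y), 8 mm deep, 8 mm clear all round the second largest plane; a 30 mm wide finger notch of that depth crosses it to both sides (y). Origin: centre of underside; pocket floor 4 mm, insert top 12 mm above it.
- nest_d: Insert with the largest pocket, fixed in the drawer in any of its quarters: plywood, 104 x 98 mm like the others. In its middle a felt-lined pocket 102 mm long (x), 53 mm wide (y), 8 mm deep, 8 mm clear all round the largest plane; a 30 mm wide finger notch of that depth crosses it to both sides (y). Origin: centre of underside; pocket floor 4 mm, insert top 12 mm above it.
- drawer: The shallow wooden drawer, fixed on the bench, 228 mm (x) by 216 mm (y) outside, walls 8 mm and bottom 6 mm thick, rim 58 mm above the bench, open at the top, a brass knob on its front; it holds the four inserts in two rows of two. Origin: centre of its underside, on the bench; z up.
- glue: A loose white plastic glue bottle with a red cap, 42 mm across and 98 mm high, standing among the planes. Origin: centre of its underside. Not part of the job; nor are the other tools lying about (file, screwdriver, bridge blank, tuning peg and so on).

How it is judged:
At the end, for the whole second after the job is handed in: Every plane stands still and released on its sole (within 0.1 rad) on the floor of the pocket of its own size, so below the rim: within 13 mm of the pocket's centre seen from above, within 3 mm of its resting height, lengthwise within 0.35 rad (either end first) (horizontal distance between plane_a_center and nest_a below 0.013 m and z of plane_a_center in the frame of nest_a between 0.018 and 0.025 m and angle between each of plane_a_center, plane_b_center, plane_c_center, plane_d_center's own z axis and vertical below 0.1 rad and angle between the x axis of plane_a_center and the x axis of nest_a, either way round below 0.35 rad and linear speed of each of plane_a, plane_b, plane_c, plane_d below 0.02 m/s and angular speed of each of plane_a, plane_b, plane_c, plane_d below 0.2 rad/s and contact force between each of plane_a, plane_b, plane_c, plane_d and the fingers below 0.1 N and horizontal distance between plane_b_center and nest_b below 0.013 m and z of plane_b_center in the frame of nest_b between 0.0195 and 0.0265 m and angle between the x axis of plane_b_center and the x axis of nest_b, either way round below 0.35 rad and horizontal distance between plane_c_center and nest_c below 0.013 m and z of plane_c_center in the frame of nest_c between 0.021 and 0.028 m and angle between the x axis of plane_c_center and the x axis of nest_c, either way round below 0.35 rad and horizontal distance between plane_d_center and nest_d below 0.013 m and z of plane_d_center in the frame of nest_d between 0.0225 and 0.0295 m and angle between the x axis of plane_d_center and the x axis of nest_d, either way round below 0.35 rad); the robot touches nothing.
It fails at once if a plane is dropped: it falls faster than 0.7 m/s (from more than about 25 mm) with nothing holding it ((linear speed of plane_a above 0.7 m/s and contact force between plane_a and the fingers below 0.05 N) or (linear speed of plane_b above 0.7 m/s and contact force between plane_b and the fingers below 0.05 N) or (linear speed of plane_c above 0.7 m/s and contact force between plane_c and the fingers below 0.05 N) or (linear speed of plane_d above 0.7 m/s and contact force between plane_d and the fingers below 0.05 N)).
It fails at once if the glue bottle is knocked over (angle between glue's own z axis and vertical above 0.6 rad).
It also fails if it takes over 109 s, if anything falls off the work surface, if the arm or the gripper's body presses on something with over 40 N, if the wrist force passes 120 N, or if a joint passes its speed limit or range.

## Robot

A 6-joint arm with a two-finger parallel gripper is mounted at the origin on the work surface. World frame = base frame: x ahead of the robot, y to its left, z up, the work surface at z = 0. Lengths are in m, angles in rad, forces in N, time in s.
With the tool pointing down it reaches from about 0.325 to 0.875 m from the base axis. Payload 4.4 kg.
Tool frame: the origin (TCP) lies on the centre line of the jaws, within the pads' length; the fingertips stand 8 mm ahead of it and the grasp point (between the pads) lies 11 mm behind it (r.tcp_to_tips is the distance from the TCP to the fingertips, in m); z points along the fingers, y is the direction in which the jaws open and shut (so a half turn about z gives the same grasp; the last joint's range is limited). The gripper opens to 85 mm and grips with 20 to 120 N. Pads are 22 mm wide; open, the fingers measure 114 mm over their backs; the gripper's body (76 mm by 85 mm) begins 54 mm behind the grasp point. The pads swing forward as they close: fully open they stand 13 mm farther back than shut.
Start: joints at [-1.262, 0.207, 1.542, -0, 1.393, -0.15], TCP at [0.255, -0.515, 0.239] pointing down, gripper open.
Joint ranges: [-2.73, 2.73], [-0.86, 2.22], [0.23, 2.46], [-1.11, 4.25], [0.08, 2.63], [-2.82, 2.82]. Speed limits (rad/s): [2.79, 2.79, 3.14, 3.14, 3.14, 3.14].

## Interface

Orientations are given as a unit quaternion [w, x, y, z].
In Python, from workcell import sense, optics, r gives the robot as it stands. The module is installed in compiled form; this text tells all that it offers.
- The arm moves only by the tool drive_tool, never from a script. Its argument "series" is a list of rows, each an object of numbers: "claw": the opening in per cent of the stroke, from 0 (shut) to 100 (fully open); "dx", "dy", "dz": the shift along the tool's x, y, z in m; "turn": the turn about the tool's z in degrees. A call has 1 to 8 rows; each row shifts and turns the commanded pose from where the row before left it, along the tool's axes as they then stand; what a row does not reach is not made up. A row lasts 1/10 s, in which the tool goes at most 50 mm and 8.59 degrees, less where a joint would pass 70% of its speed; a pose out of reach is approached as far as the arm can. A call with a gripper value outside its range is refused whole. The fingers move at their own pace and stop on an object; the grip force is fixed at half the most. Time passes only in rows, so rows that do not move let the fingers close. It gives the time, the measured TCP pose, the force and the opening at its end, in the units of the state.
- sense(): the state, without advancing time (a new reading comes with each control period).
- optics.camera(name): name is "scene" or "top" or "wrist"; returns a dict with "pixels" (480x640x3 uint8, red, green, blue), "fx", "fy", "cx", "cy" (pixels), "pose" (4x4, takes a point from camera to world coordinates). Camera axes: x right, y up, looking along -z (the intrinsics and any distortion apply to the point x, -y, -z); pixel columns grow to the right and rows downward; lengths in m; the calibration is good to about 2 mm. A picture is of the moment at which its call begins. There is no depth.
- r.hand_in(): hands the job in, once; it reports no verdict.
The state is a dict: "clock": time; "q": joint angles; "dq": joint speeds; "joint_torque": joint torques, N m; "position": TCP position; "tcp_rot": TCP orientation; "wrist_force": force on the tool from outside, world axes, zero at the start; "wrist_torque": the same for the moment, N m; "gripper_width": opening from 0.0 (shut) to 1.0 (fully open).
Only numpy, scipy, OpenCV 4.12 (cv2) and the standard library are available. Lean on these libraries where they do the work, as an engineer would, in place of code of your own. Each camera call takes 0.05 s, during which the arm holds its last target.

## Working session

There is one attempt and no reset: what is moved stays moved. The work goes in short steps, Python scripts to look and compute and a tool call to move; the robot and the scene stay as the last step left them, time stands still between calls to the robot, and variables do not carry over. Pictures are saved under pics/ and viewed, and the job is handed in when it is done.

Besides the shell and the picture viewer there is one more tool, called after "Emit:" as name(argument=value, ...) on one line, values as JSON. drive_tool: Moves the arm, as the interface text tells. Its arguments: {"type":"object","properties":{"series":{"type":"array","items":{"type":"object","properties":{"claw":{"type":"number"},"dx":{"type":"number"},"dy":{"type":"number"},"dz":{"type":"number"},"turn":{"type":"number"}}}}},"required":["series"]}

```bash
mkdir -p pics
cat > h.py <<'E'
import numpy as np,cv2
from workcell import sense,optics,r
def snap(n,f):
    c=optics.camera(n); cv2.imwrite(f'pics/{f}.png',c['pixels'][:,:,::-1]); np.savez(f'pics/{f}.npz',**{k:np.array(v) for k,v in c.items()}); return c
def load(f): return dict(np.load(f'pics/{f}.npz'))
def px2w(c,u,v,z):
    d=np.array([(u-c['cx'])/c['fx'],-(v-c['cy'])/c['fy'],-1.]); P=c['pose']; d=P[:3,:3]@d;o=P[:3,3]
    return o+d*(z-o[2])/d[2]
def w2px(c,p):
    P=c['pose']; q=P[:3,:3].T@(np.array(p)-P[:3,3]); return np.array([c['cx']+c['fx']*q[0]/-q[2],c['cy']+c['fy']*q[1]/q[2]])
E
python3 - <<'E'
from h import *
for n in ['scene','top','wrist']:
    c=snap(n,n+'0'); print(n,c.keys(),c['fx'],c['fy'],c['cx'],c['cy'],np.round(c['pose'],4))
print(sense(), r.tcp_to_tips)
E
```

```text
scene dict_keys(['pixels', 'fx', 'fy', 'cx', 'cy', 'pose']) 478.90060803221166 478.90060803221166 320.52719462131796 241.19204203766748 [[ 2.9200e-02 -5.8320e-01  8.1180e-01  1.2916e+00]
 [ 9.9960e-01  1.6900e-02 -2.3800e-02 -1.8600e-02]
 [ 1.0000e-04  8.1220e-01  5.8340e-01  5.8900e-01]
 [ 0.0000e+00  0.0000e+00  0.0000e+00  1.0000e+00]]
top dict_keys(['pixels', 'fx', 'fy', 'cx', 'cy', 'pose']) 609.272021300813 609.272021300813 328.392943052007 237.7809383383948 [[-0.011   0.9926 -0.1212  0.4079]
 [-0.9999 -0.0104  0.0051  0.0081]
 [ 0.0038  0.1212  0.9926  1.1437]
 [ 0.      0.      0.      1.    ]]
wrist dict_keys(['pixels', 'fx', 'fy', 'cx', 'cy', 'pose']) 347.37512090805643 347.37512090805643 318.18900615894626 243.3086101482834 [[ 0.4433  0.8636  0.2404  0.3142]
 [-0.8964  0.4277  0.1165 -0.4849]
 [-0.0022 -0.2671  0.9637  0.3727]
 [ 0.      0.      0.      1.    ]]
{'clock': 0.15, 'q': array([-1.26148964e+00,  2.07268048e-01,  1.54265964e+00, -9.93007654e-06,
        1.39347359e+00, -1.50500117e-01]), 'dq': array([-0.00015594, -0.00096065, -0.00464363,  0.00138063,  0.00085014,
       -0.0011196 ]), 'joint_torque': array([-1.50705064e-04, -3.83514404e+01, -2.92036003e+01, -3.30549274e-04,
        6.60376580e-03, -9.37114152e-06]), 'position': array([ 0.25497906, -0.51472693,  0.23835156]), 'tcp_rot': array([-9.01075746e-04,  9.73687814e-01,  2.27884230e-01, -7.66009554e-05]), 'wrist_force': array([ 0.03629445, -0.62769039, -0.52160085]), 'wrist_torque': array([ 0.02132331, -0.00472402,  0.02994058]), 'gripper_width': 1.001256295480019} 0.008
```

```bash
ls -la . pics
```

```text
.:
total 16
drwxr-xr-x  3 agent agent 4096 Dec  7 15:15 .
drwxr-xr-x 23 root  root  4096 Dec  7 15:15 ..
-rw-r--r--  1 agent agent  564 Dec  7 15:15 h.py
drwxr-xr-x  2 agent agent 4096 Dec  7 15:15 pics

pics:
total 3940
drwxr-xr-x 2 agent agent   4096 Dec  7 15:15 .
drwxr-xr-x 3 agent agent   4096 Dec  7 15:15 ..
-rw-r--r-- 1 agent agent 923210 Dec  7 15:15 scene0.npz
-rw-r--r-- 1 agent agent 516947 Dec  7 15:15 scene0.png
-rw-r--r-- 1 agent agent 923210 Dec  7 15:15 top0.npz
-rw-r--r-- 1 agent agent 337238 Dec  7 15:15 top0.png
-rw-r--r-- 1 agent agent 923210 Dec  7 15:15 wrist0.npz
-rw-r--r-- 1 agent agent 387504 Dec  7 15:15 wrist0.png
```

View pics/top0.png

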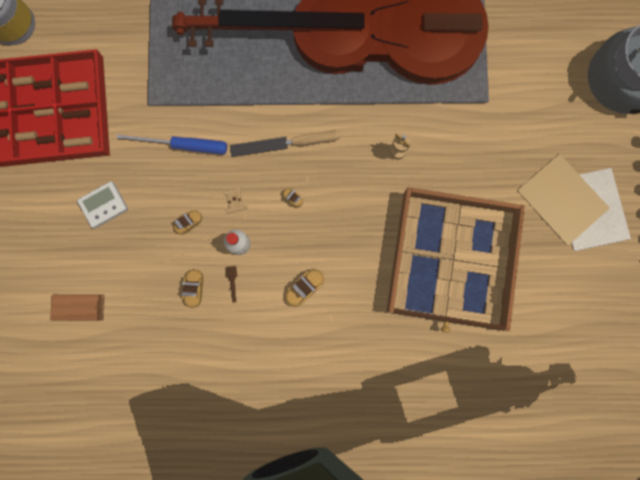

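View pics/scene0.png

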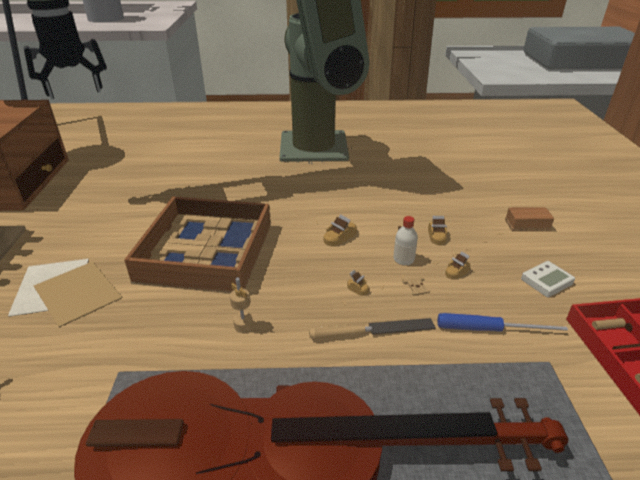

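View pics/wrist0.png

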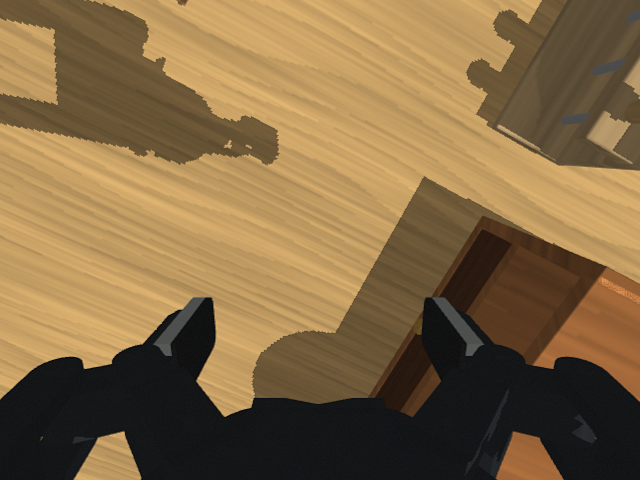

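Run:
```python
from h import *
c=load('top0'); im=c['pixels'][:,:,::-1]
a=cv2.resize(im[170:340,150:345],None,fx=4,fy=4,interpolation=cv2.INTER_CUBIC); cv2.imwrite('pics/c1.png',a[:600])
a=cv2.resize(im[180:340,375:535],None,fx=3.7,fy=3.7,interpolation=cv2.INTER_CUBIC); cv2.imwrite('pics/c2.png',a)
hsv=cv2.cvtColor(im,cv2.COLOR_BGR2HSV)
for p in [(305,287),(298,297),(315,276),(191,275),(200,215),(430,228),(260,260)]: print(p,hsv[p[1],p[0]])
m=cv2.inRange(hsv,(95,60,40),(130,255,255))
n,l,s,ce=cv2.connectedComponentsWithStats(m)
for i in range(1,n):
    if s[i,4]>100:
        cn=max(cv2.findContours((l==i).astype('u1'),0,2)[0],key=cv2.contourArea)
        pts=np.array([px2w(c,u,v,.010)[:2] for u,v in cn[:,0]],np.float32)
        print(ce[i],s[i,4],cv2.minAreaRect(pts), px2w(c,*ce[i],.01))
```

```text
(305, 287) [ 13 132  81]
(298, 297) [ 18 141 143]
(315, 276) [ 18 143 186]
(191, 275) [ 18 145 176]
(200, 215) [ 18 138 159]
(430, 228) [112  89  97]
(260, 260) [ 17 107 186]
[198.3681073  144.84202683] 671 ((0.7277166247367859, 0.24952904880046844), (0.1074858084321022, 0.02436939626932144), 82.9335708618164) [0.72762911 0.24845379 0.01      ]
[429.59194215 227.61983471] 968 ((0.5638599395751953, -0.18786798417568207), (0.04269106313586235, 0.08261869847774506), 80.05817413330078) [ 0.56358153 -0.18816038  0.01      ]
[482.44605809 235.87551867] 482 ((0.5471304059028625, -0.2865404188632965), (0.03290706127882004, 0.05409621819853783), 80.01227569580078) [ 0.54690672 -0.28694845  0.01      ]
[421.76789751 283.80934439] 1327 ((0.45884233713150024, -0.1703445464372635), (0.04769928753376007, 0.09720082581043243), 80.3279037475586) [ 0.45833942 -0.17033106  0.01      ]
[475.24423338 292.10040706] 737 ((0.4418661892414093, -0.26881319284439087), (0.037870511412620544, 0.06885743141174316), 80.45993041992188) [ 0.441911   -0.26918908  0.01      ]
```

View pics/c1.png

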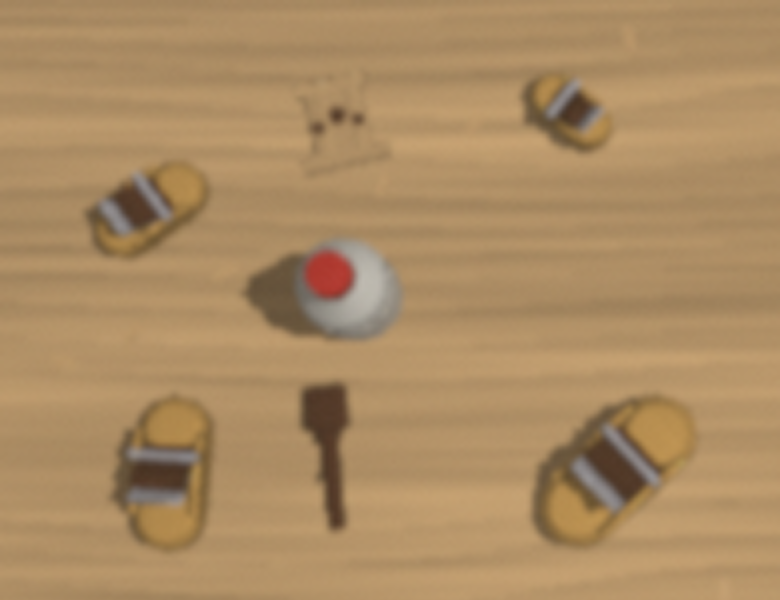

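View pics/c2.png

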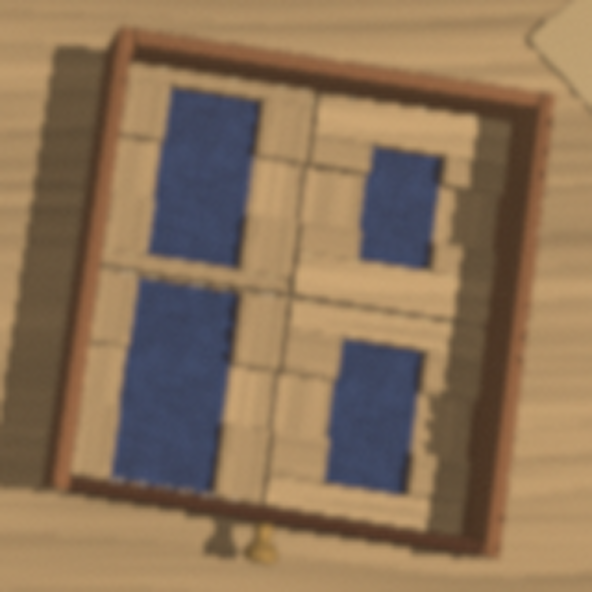

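Run:
```python
from h import *
c=load('top0'); im=c['pixels'][:,:,::-1]
hsv=cv2.cvtColor(im,cv2.COLOR_BGR2HSV)
m=cv2.inRange(hsv,(0,122,40),(30,255,255)); m[:, :]=cv2.morphologyEx(m,cv2.MORPH_CLOSE,np.ones((5,5)))
m[:170]=0;m[345:]=0;m[:,:150]=0;m[:,345:]=0
cv2.imwrite('pics/m1.png',cv2.resize(m[170:320,150:345],None,fx=4,fy=4))
n,l,s,ce=cv2.connectedComponentsWithStats(m)
for i in range(1,n):
    if s[i,4]>60:
        cn=max(cv2.findContours((l==i).astype('u1'),0,2)[0],key=cv2.contourArea)
        pts=np.array([px2w(c,u,v,.020)[:2] for u,v in cn[:,0]],np.float32)
        print(ce[i],s[i,4],cv2.minAreaRect(pts), px2w(c,*ce[i],.02))
```

```text
[292.27232143 197.44642857] 224 ((0.6227817535400391, 0.0686940923333168), (0.04156399518251419, 0.022613584995269775), 44.19380187988281) [0.62191974 0.06912011 0.02      ]
[188.65088757 221.34911243] 338 ((0.5783166289329529, 0.26515984535217285), (0.030768172815442085, 0.057152628898620605), 37.11682891845703) [0.5786762  0.26223814 0.02      ]
[231.60377358 238.1509434 ] 106 ((0.5466018319129944, 0.18220748007297516), (0.020516222342848778, 0.018706070259213448), 89.40064239501953) [0.54630843 0.18202751 0.02      ]
[231.73913043 279.02484472] 161 ((0.46138468384742737, 0.18245680630207062), (0.06255641579627991, 0.014754586853086948), 0.43628278374671936) [0.47046319 0.18114969 0.02      ]
[193.15415822 287.7464503 ] 493 ((0.45488280057907104, 0.2536543905735016), (0.03566931188106537, 0.06977251917123795), 88.01392364501953) [0.45520501 0.25189308 0.02      ]
[304.70694444 287.07361111] 720 ((0.45405563712120056, 0.048585228621959686), (0.03911825269460678, 0.08425213396549225), 44.362483978271484) [0.45422463 0.04688293 0.02      ]
```

View pics/m1.png

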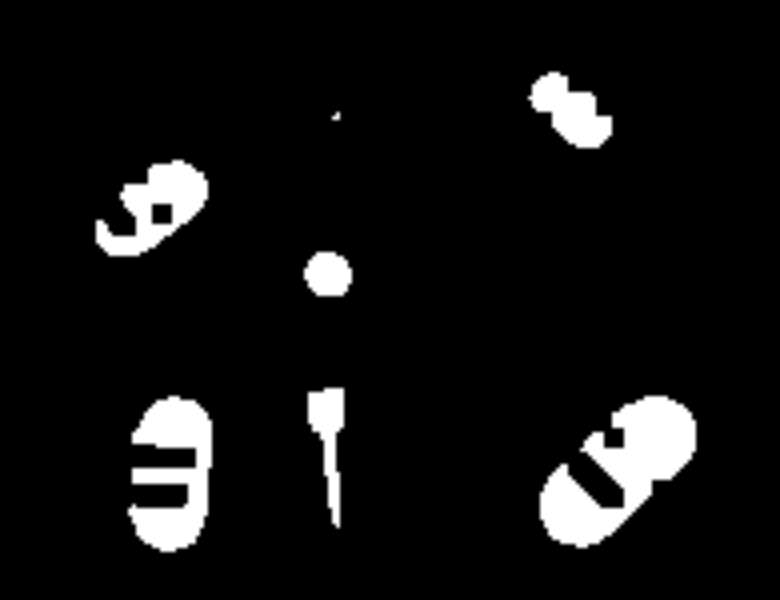

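Emit:
drive_tool(series=[{"dx": 0.039,"dy": -0.024,"claw": 100},{"dx": 0.039,"dy": -0.024,"claw": 100},{"dx": 0.039,"dy": -0.024,"claw": 100},{"dx": 0.039,"dy": -0.024,"claw": 100},{"dx": 0.039,"dy": -0.024,"claw": 100},{"dx": 0.039,"dy": -0.024,"claw": 100},{"dx": 0.039,"dy": -0.024,"claw": 100},{"dx": 0.039,"dy": -0.024,"claw": 100}])

```text
invalid input
```

Emit:
drive_tool(series=[{"dx": 0.039,"dy": -0.024,"claw": 60},{"dx": 0.039,"dy": -0.024,"claw": 60},{"dx": 0.039,"dy": -0.024,"claw": 60},{"dx": 0.039,"dy": -0.024,"claw": 60},{"dx": 0.039,"dy": -0.024,"claw": 60},{"dx": 0.039,"dy": -0.024,"claw": 60},{"dx": 0.039,"dy": -0.024,"claw": 60},{"turn": -8,"claw": 60}])

```text
invalid input
```

Emit:
drive_tool(series=[{"turn": -8,"claw": 60},{"turn": -2.6,"claw": 60},{"claw": 60},{"claw": 60}])

```text
invalid input
```

```bash
cat >> h.py <<'E'
def head():
    s=sense(); w,x,y,z=s['tcp_rot']; return np.degrees(np.arctan2(2*(x*y+w*z),1-2*(y*y+z*z)))
def plan(x,y,z,h,hd=None):
    s=sense(); p=s['position']; a=head(); t=np.radians(a); d=np.array([x,y,z])-p
    print('pos',np.round(p,4),'head',round(a,2),'w',round(s['gripper_width'],3),'q6',round(float(np.degrees(s['q'][5])),1),'clk',round(s['clock'],2),'F',np.round(s['wrist_force'],1))
    print(' dx %.4f dy %.4f dz %.4f turn %.2f'%(d[0]*np.cos(t)+d[1]*np.sin(t), d[0]*np.sin(t)-d[1]*np.cos(t), -d[2], -((h-a+180)%360-180)))
E
python3 - <<'E'
from h import *
plan(.6228,.0687,.2,45)
snap('wrist','wa'); snap('top','ta')
E
```

```text
pos [ 0.255  -0.5147  0.2384] head 26.35 w 1.001 q6 -8.6 clk 0.15 F [ 0.  -0.6 -0.5]
 dx 0.5885 dy -0.3596 dz 0.0384 turn -18.65
```

View pics/wa.png

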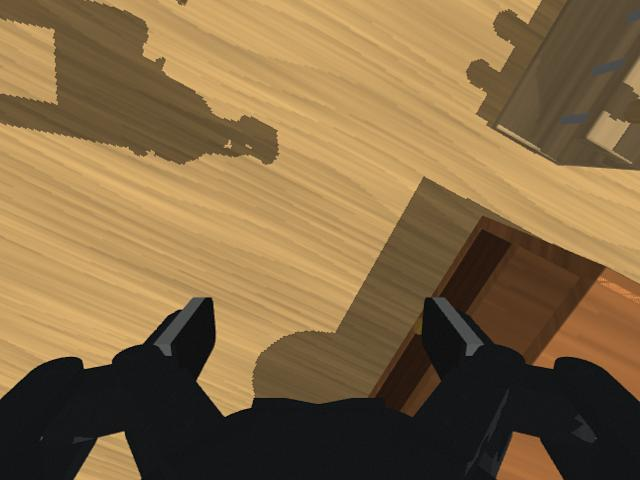

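Invalid input, so nothing moved. I will try rows with every key present.

Emit:
drive_tool(series=[{"dx": 0.039,"dy": -0.024,"dz": 0,"turn": 0,"claw": 100}])

```text
clock: 0.35
position: [0.2776, -0.4796, 0.2391]
tcp_rot: [0.001, 0.974, 0.225, -0.001]
wrist_force: [0.8, -0.6, -0.0]
gripper_width: 0.997
```

Emit:
drive_tool(series=[{"dx": 0.039,"dy": -0.024,"dz": 0,"turn": 0,"claw": 100},{"dx": 0.039,"dy": -0.024,"dz": 0,"turn": 0,"claw": 100},{"dx": 0.039,"dy": -0.024,"dz": 0,"turn": 0,"claw": 100},{"dx": 0.039,"dy": -0.024,"dz": 0,"turn": 0,"claw": 100},{"dx": 0.039,"dy": -0.024,"dz": 0,"turn": 0,"claw": 100},{"dx": 0.039,"dy": -0.024,"dz": 0,"turn": 0,"claw": 100},{"dx": 0.039,"dy": -0.024,"dz": 0,"turn": 0,"claw": 100}])

```text
clock: 1.05
position: [0.4502, -0.2031, 0.2394]
tcp_rot: [0.0, 0.974, 0.228, 0.0]
wrist_force: [0.5, -1.3, 0.3]
gripper_width: 1.004
```

Emit:
drive_tool(series=[{"dx": 0.039,"dy": -0.024,"dz": 0,"turn": 0,"claw": 60},{"dx": 0.039,"dy": -0.024,"dz": 0,"turn": 0,"claw": 60},{"dx": 0.039,"dy": -0.024,"dz": 0,"turn": 0,"claw": 60},{"dx": 0.039,"dy": -0.024,"dz": 0,"turn": 0,"claw": 60},{"dx": 0.039,"dy": -0.024,"dz": 0,"turn": 0,"claw": 60},{"dx": 0.039,"dy": -0.024,"dz": 0,"turn": 0,"claw": 60},{"dx": 0.039,"dy": -0.024,"dz": 0,"turn": 0,"claw": 60},{"dx": 0,"dy": 0,"dz": 0,"turn": -8,"claw": 60}])

```text
clock: 1.85
position: [0.6214, 0.072, 0.2387]
tcp_rot: [-0.001, 0.954, 0.299, 0.001]
wrist_force: [-0.8, -1.6, 0.8]
gripper_width: 0.599
```

Emit:
drive_tool(series=[{"dx": 0,"dy": 0,"dz": 0,"turn": -8,"claw": 60},{"dx": 0,"dy": 0,"dz": 0,"turn": -2.6,"claw": 60},{"dx": 0,"dy": 0,"dz": 0,"turn": 0,"claw": 60},{"dx": 0,"dy": 0,"dz": 0,"turn": 0,"claw": 60}])

```text
clock: 2.25
position: [0.6195, 0.0669, 0.2391]
tcp_rot: [-0.0, 0.924, 0.382, -0.0]
wrist_force: [0.7, 0.6, 0.9]
gripper_width: 0.597
```

Run:
```python
from h import *
plan(.6228,.0687,.2,45)
c=snap('wrist','wa'); print(np.round(c['pose'],3)); print(w2px(c,(.6228,.0687,.02)))
```

```text
pos [0.6195 0.0669 0.2391] head 44.88 w 0.597 q6 43.3 clk 2.25 F [0.7 0.6 0.9]
 dx 0.0036 dy 0.0010 dz 0.0391 turn -0.12
[[ 0.705  0.683  0.19   0.666]
 [-0.709  0.68   0.188  0.115]
 [-0.001 -0.268  0.964  0.374]
 [ 0.     0.     0.     1.   ]]
[320.35677453 210.40382808]
```

View pics/wa.png

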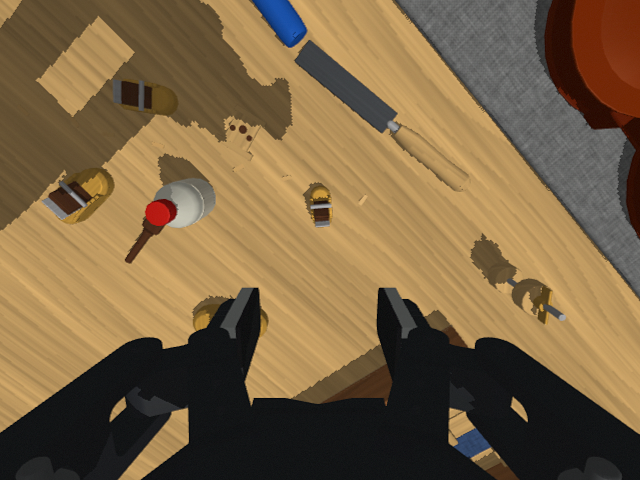

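Run:
```python
from h import *
c=load('wa'); im=c['pixels'][:,:,::-1]
cv2.imwrite('pics/c3.png',cv2.resize(im[170:250,280:360],None,fx=7,fy=7,interpolation=cv2.INTER_CUBIC))
```

```text
(no output)
```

View pics/c3.png

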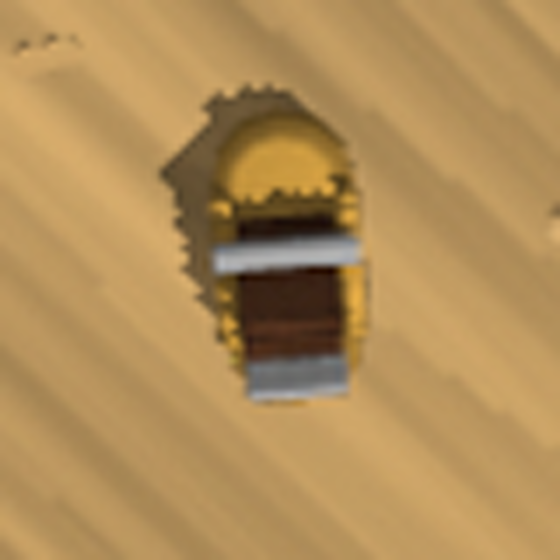

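Run:
```python
from h import *
c=load('wa')
print(px2w(c,321,186,.012),px2w(c,321.5,226,.02),px2w(c,321,206,.018))
p=(px2w(c,321,186,.012)+px2w(c,322,226,.02))/2
plan(p[0],p[1],.016,49)
```

```text
[0.6403322  0.08520003 0.012     ] [0.61200882 0.05624619 0.02      ] [0.62627484 0.07121568 0.018     ]
pos [0.6196 0.0668 0.2392] head 44.88 w 0.594 q6 43.3 clk 2.3 F [-0.   0.3  0.2]
 dx 0.0074 dy 0.0022 dz 0.2232 turn -4.12
```

Emit:
drive_tool(series=[{"dx": 0.006,"dy": 0.002,"dz": 0,"turn": -4,"claw": 60},{"dx": 0,"dy": 0,"dz": 0.045,"turn": 0,"claw": 60},{"dx": 0,"dy": 0,"dz": 0.045,"turn": 0,"claw": 60},{"dx": 0,"dy": 0,"dz": 0.045,"turn": 0,"claw": 60},{"dx": 0,"dy": 0,"dz": 0,"turn": 0,"claw": 60},{"dx": 0,"dy": 0,"dz": 0,"turn": 0,"claw": 60}])

```text
clock: 2.9
position: [0.6249, 0.0696, 0.1041]
tcp_rot: [-0.0, 0.91, 0.414, -0.001]
wrist_force: [0.6, 0.3, 0.2]
gripper_width: 0.596
```

Run:
```python
from h import *
plan(.626,.071,.012,49)
c=snap('wrist','wa2')
```

```text
pos [0.6249 0.0696 0.1041] head 48.91 w 0.596 q6 39.6 clk 2.9 F [0.6 0.3 0.2]
 dx 0.0018 dy -0.0001 dz 0.0921 turn -0.09
```

View pics/wa2.png

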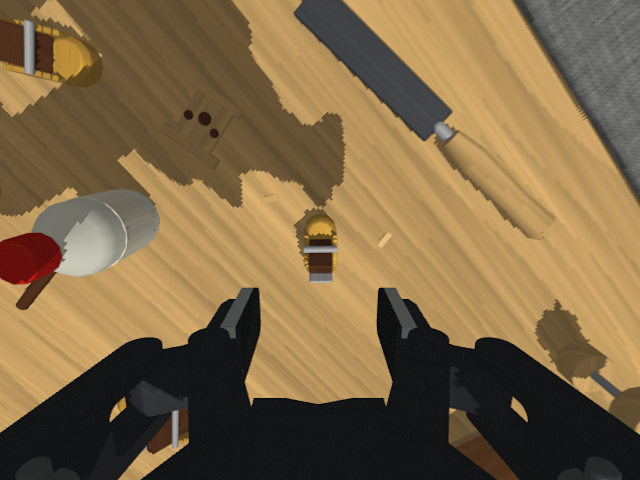

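Run:
```python
from h import *
c=load('wa2')
a=px2w(c,320.5,213,.012);b=px2w(c,320.5,283,.034);print(a,b,np.hypot(*(a-b)[:2]));p=(a+b)/2
plan(p[0],p[1],.014,49)
```

```text
[0.64115193 0.08790917 0.012     ] [0.61439074 0.05729456 0.034     ] 0.040662212908417095
pos [0.6269 0.0696 0.1064] head 48.92 w 0.605 q6 39.6 clk 2.95 F [ 0.4  0.1 -0.4]
 dx 0.0028 dy -0.0013 dz 0.0924 turn -0.08
```

Emit:
drive_tool(series=[{"dx": 0.002,"dy": 0,"dz": 0.03,"turn": 0,"claw": 60},{"dx": 0,"dy": 0,"dz": 0.03,"turn": 0,"claw": 60},{"dx": 0,"dy": 0,"dz": 0.02,"turn": 0,"claw": 60},{"dx": 0,"dy": 0,"dz": 0.01,"turn": 0,"claw": 60},{"dx": 0,"dy": 0,"dz": 0,"turn": 0,"claw": 60},{"dx": 0,"dy": 0,"dz": 0,"turn": 0,"claw": 60}])

```text
clock: 3.55
position: [0.6289, 0.0712, 0.0169]
tcp_rot: [0.001, 0.91, 0.414, 0.002]
wrist_force: [-0.1, -0.1, -0.1]
gripper_width: 0.603
```

Run:
```python
from h import *
plan(.627,.071,.014,49)
c=snap('wrist','wa3')
```

```text
pos [0.6289 0.0712 0.0169] head 48.94 w 0.603 q6 39.7 clk 3.55 F [-0.1 -0.1 -0.1]
 dx -0.0014 dy -0.0013 dz 0.0029 turn -0.06
```

View pics/wa3.png

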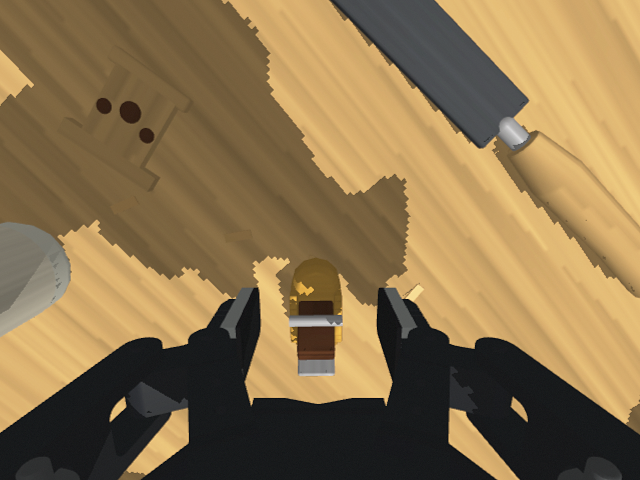

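Run:
```python
from h import *
c=load('wa3')
a=px2w(c,317,258,.012);b=px2w(c,316,376,.034);print(a,b,np.hypot(*(a-b)[:2]));p=(a+b)/2
plan(p[0],p[1],.014,49)
```

```text
[0.6417948  0.08850329 0.012     ] [0.61420468 0.05750899 0.034     ] 0.04149530895593249
pos [0.6289 0.0712 0.017 ] head 48.94 w 0.598 q6 39.7 clk 3.6 F [0.5 0.  0.2]
 dx 0.0008 dy -0.0019 dz 0.0030 turn -0.06
```

Centred within 2 mm. Close and lift.

Emit:
drive_tool(series=[{"dx": 0,"dy": -0.002,"dz": 0.002,"turn": 0,"claw": 60},{"dx": 0,"dy": 0,"dz": 0,"turn": 0,"claw": 0},{"dx": 0,"dy": 0,"dz": 0,"turn": 0,"claw": 0},{"dx": 0,"dy": 0,"dz": 0,"turn": 0,"claw": 0},{"dx": 0,"dy": 0,"dz": 0,"turn": 0,"claw": 0},{"dx": 0,"dy": 0,"dz": 0,"turn": 0,"claw": 0},{"dx": 0,"dy": 0,"dz": 0,"turn": 0,"claw": 0},{"dx": 0,"dy": 0,"dz": 0,"turn": 0,"claw": 0}])

```text
clock: 4.4
position: [0.6258, 0.0726, 0.0131]
tcp_rot: [0.0, 0.91, 0.414, 0.001]
wrist_force: [-0.4, -0.5, 5.7]
gripper_width: 0.24
```

Emit:
drive_tool(series=[{"dx": 0,"dy": 0,"dz": -0.01,"turn": 0,"claw": 0},{"dx": 0,"dy": 0,"dz": -0.03,"turn": 0,"claw": 0},{"dx": 0,"dy": 0,"dz": -0.04,"turn": 0,"claw": 0},{"dx": 0,"dy": 0,"dz": -0.04,"turn": 0,"claw": 0},{"dx": 0,"dy": 0,"dz": 0,"turn": 0,"claw": 0},{"dx": 0,"dy": 0,"dz": 0,"turn": 0,"claw": 0}])

```text
clock: 5.0
position: [0.6256, 0.0726, 0.1336]
tcp_rot: [0.0, 0.91, 0.414, 0.001]
wrist_force: [-0.3, 0.1, -1.0]
gripper_width: 0.24
```

Run:
```python
from h import *
plan(.547,-.287,.136,-9.8)
c=snap('wrist','wa4')
```

```text
pos [0.6256 0.0726 0.1336] head 48.95 w 0.24 q6 39.8 clk 5.0 F [-0.3  0.1 -1. ]
 dx -0.3228 dy 0.1768 dz -0.0024 turn 58.75
```

View pics/wa4.png

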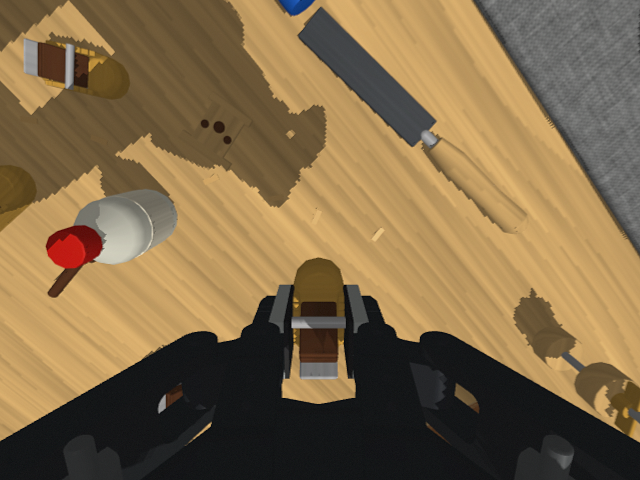

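Emit:
drive_tool(series=[{"dx": -0.04,"dy": 0.022,"dz": 0,"turn": 0,"claw": 0},{"dx": -0.04,"dy": 0.022,"dz": 0,"turn": 0,"claw": 0},{"dx": -0.04,"dy": 0.022,"dz": 0,"turn": 0,"claw": 0},{"dx": -0.04,"dy": 0.022,"dz": 0,"turn": 0,"claw": 0},{"dx": -0.04,"dy": 0.022,"dz": 0,"turn": 0,"claw": 0},{"dx": -0.04,"dy": 0.022,"dz": 0,"turn": 0,"claw": 0},{"dx": -0.04,"dy": 0.022,"dz": 0,"turn": 0,"claw": 0},{"dx": -0.043,"dy": 0.023,"dz": 0,"turn": 0,"claw": 0}])

```text
clock: 5.85
position: [0.5441, -0.2874, 0.1292]
tcp_rot: [-0.003, 0.91, 0.414, -0.001]
wrist_force: [0.5, -1.5, -1.0]
gripper_width: 0.243
```

Emit:
drive_tool(series=[{"dx": 0,"dy": 0,"dz": 0,"turn": 8.4,"claw": 0},{"dx": 0,"dy": 0,"dz": 0,"turn": 8.4,"claw": 0},{"dx": 0,"dy": 0,"dz": 0,"turn": 8.4,"claw": 0},{"dx": 0,"dy": 0,"dz": 0,"turn": 8.4,"claw": 0},{"dx": 0,"dy": 0,"dz": 0,"turn": 8.4,"claw": 0},{"dx": 0,"dy": 0,"dz": 0,"turn": 8.4,"claw": 0},{"dx": 0,"dy": 0,"dz": 0,"turn": 8.4,"claw": 0},{"dx": 0,"dy": 0,"dz": 0,"turn": 0,"claw": 0}])

```text
clock: 6.65
position: [0.5447, -0.286, 0.1293]
tcp_rot: [-0.001, 0.996, -0.086, -0.002]
wrist_force: [0.1, 0.6, -1.6]
gripper_width: 0.246
```

Run:
```python
from h import *
plan(.547,-.287,.136,-9.8)
c=snap('wrist','wa5'); print(np.round(c['pose'],3))
```

```text
pos [ 0.5447 -0.286   0.1293] head -9.84 w 0.246 q6 64.1 clk 6.65 F [ 0.1  0.6 -1.6]
 dx 0.0024 dy 0.0005 dz -0.0067 turn -0.04
[[-0.171  0.948  0.268  0.61 ]
 [-0.985 -0.164 -0.049 -0.298]
 [-0.002 -0.272  0.962  0.263]
 [ 0.     0.     0.     1.   ]]
```

View pics/wa5.png

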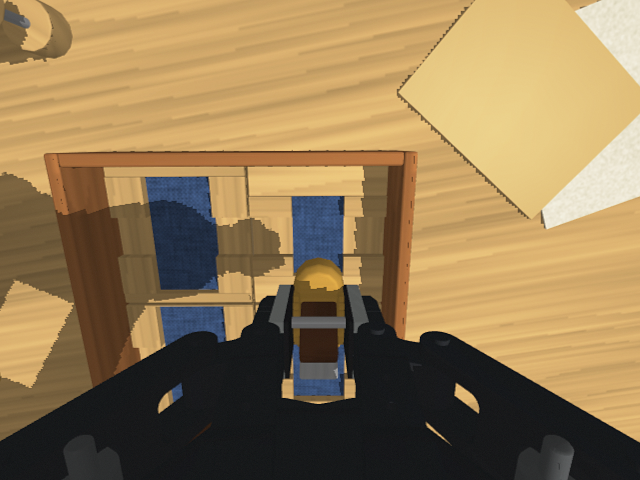

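Run:
```python
from h import *
c=load('wa5')
hsv=cv2.cvtColor(c['pixels'],cv2.COLOR_RGB2HSV)
P=c['pose']; t=np.radians(-9.8); X=np.array([np.cos(t),np.sin(t)]); Y=np.array([-np.sin(t),np.cos(t)])
for u,v in [(293,197),(343,197),(147,178),(209,177),(160,290),(218,291)]:
    p=px2w(c,u,v,.010)[:2]; print(u,v,np.round(p,4))
a=(px2w(c,293,197,.01)+px2w(c,343,197,.01))[:2]/2-X*.03
print('a centre',a)
cc=sum(px2w(c,u,v,.010)[:2] for u,v in [(147,178),(209,177),(160,290),(218,291)])/4; print('c',cc)
plan(a[0],a[1],.024,-9.8)
```

```text
293 197 [ 0.5777 -0.273 ]
343 197 [ 0.5714 -0.309 ]
147 178 [ 0.6092 -0.172 ]
209 177 [ 0.6022 -0.2162]
160 290 [ 0.5235 -0.1556]
218 291 [ 0.5149 -0.2005]
a centre [ 0.54501461 -0.28592731]
c [ 0.56244784 -0.1860741 ]
pos [ 0.5449 -0.2862  0.1297] head -9.69 w 0.244 q6 63.9 clk 6.7 F [-0.4 -0.1 -1. ]
 dx 0.0000 dy -0.0003 dz 0.1057 turn 0.11
```

Emit:
drive_tool(series=[{"dx": 0.001,"dy": 0,"dz": 0.035,"turn": 0,"claw": 0},{"dx": 0,"dy": 0,"dz": 0.035,"turn": 0,"claw": 0},{"dx": 0,"dy": 0,"dz": 0.02,"turn": 0,"claw": 0},{"dx": 0,"dy": 0,"dz": 0.01,"turn": 0,"claw": 0},{"dx": 0,"dy": 0,"dz": 0.003,"turn": 0,"claw": 0},{"dx": 0,"dy": 0,"dz": 0,"turn": 0,"claw": 0},{"dx": 0,"dy": 0,"dz": 0,"turn": 0,"claw": 0}])

```text
clock: 7.4
position: [0.5485, -0.2882, 0.0308]
tcp_rot: [0.001, 0.996, -0.086, 0.001]
wrist_force: [1.0, -0.6, -0.9]
gripper_width: 0.239
```

Emit:
drive_tool(series=[{"dx": 0,"dy": 0,"dz": 0.001,"turn": 0,"claw": 0},{"dx": 0,"dy": 0,"dz": 0,"turn": 0,"claw": 0}])

```text
clock: 7.6
position: [0.5481, -0.2878, 0.0294]
tcp_rot: [0.0, 0.996, -0.086, 0.001]
wrist_force: [-1.3, 0.3, -0.2]
gripper_width: 0.245
```

Emit:
drive_tool(series=[{"dx": 0,"dy": 0,"dz": 0.001,"turn": 0,"claw": 0},{"dx": 0,"dy": 0,"dz": 0,"turn": 0,"claw": 0}])

```text
clock: 7.8
position: [0.5475, -0.2874, 0.0275]
tcp_rot: [0.0, 0.996, -0.086, 0.0]
wrist_force: [-0.6, 0.3, -1.3]
gripper_width: 0.239
```

Emit:
drive_tool(series=[{"dx": 0,"dy": 0,"dz": 0.002,"turn": 0,"claw": 0},{"dx": 0,"dy": 0,"dz": 0,"turn": 0,"claw": 0}])

```text
clock: 8.0
position: [0.5472, -0.2872, 0.0249]
tcp_rot: [-0.0, 0.996, -0.086, -0.0]
wrist_force: [-0.6, 1.0, -0.0]
gripper_width: 0.24
```

Emit:
drive_tool(series=[{"dx": 0,"dy": 0,"dz": 0.001,"turn": 0,"claw": 0},{"dx": 0,"dy": 0,"dz": 0,"turn": 0,"claw": 0}])

```text
clock: 8.2
position: [0.5473, -0.2873, 0.0241]
tcp_rot: [-0.0, 0.996, -0.086, -0.0]
wrist_force: [-0.5, 0.1, -0.0]
gripper_width: 0.246
```

Emit:
drive_tool(series=[{"dx": 0,"dy": 0,"dz": 0.001,"turn": 0,"claw": 0},{"dx": 0,"dy": 0,"dz": 0,"turn": 0,"claw": 0}])

```text
clock: 8.4
position: [0.5473, -0.2874, 0.0231]
tcp_rot: [-0.0, 0.996, -0.086, -0.0]
wrist_force: [0.8, 0.3, -0.6]
gripper_width: 0.239
```

Emit:
drive_tool(series=[{"dx": 0,"dy": 0,"dz": 0.001,"turn": 0,"claw": 0},{"dx": 0,"dy": 0,"dz": 0,"turn": 0,"claw": 0}])

```text
clock: 8.6
position: [0.5475, -0.2874, 0.0231]
tcp_rot: [-0.0, 0.996, -0.086, -0.0]
wrist_force: [-2.2, 1.8, 4.7]
gripper_width: 0.239
```

Emit:
drive_tool(series=[{"dx": 0,"dy": 0,"dz": 0.001,"turn": 0,"claw": 0},{"dx": 0,"dy": 0,"dz": 0,"turn": 0,"claw": 0}])

```text
clock: 8.8
position: [0.5475, -0.2874, 0.023]
tcp_rot: [-0.0, 0.996, -0.086, -0.0]
wrist_force: [-4.9, 2.9, 10.2]
gripper_width: 0.237
```

Contact with the pocket floor. Release to 45 % and rise.

Emit:
drive_tool(series=[{"dx": 0,"dy": 0,"dz": 0,"turn": 0,"claw": 50},{"dx": 0,"dy": 0,"dz": 0,"turn": 0,"claw": 50},{"dx": 0,"dy": 0,"dz": 0,"turn": 0,"claw": 50},{"dx": 0,"dy": 0,"dz": 0,"turn": 0,"claw": 50},{"dx": 0,"dy": 0,"dz": -0.03,"turn": 0,"claw": 50},{"dx": 0,"dy": 0,"dz": -0.04,"turn": 0,"claw": 50},{"dx": 0,"dy": 0,"dz": -0.04,"turn": 0,"claw": 50},{"dx": 0,"dy": 0,"dz": -0.05,"turn": 0,"claw": 50}])

```text
clock: 9.6
position: [0.5462, -0.2866, 0.1807]
tcp_rot: [-0.001, 0.996, -0.086, -0.002]
wrist_force: [0.2, -1.6, -0.6]
gripper_width: 0.5
```

Run:
```python
from h import *
plan(.455,.048,.2,134)
c=snap('wrist','wa6')
```

```text
pos [ 0.5462 -0.2866  0.1807] head -9.86 w 0.5 q6 64.1 clk 9.6 F [ 0.2 -1.6 -0.6]
 dx -0.1471 dy -0.3140 dz -0.0193 turn -143.86
```

View pics/wa6.png

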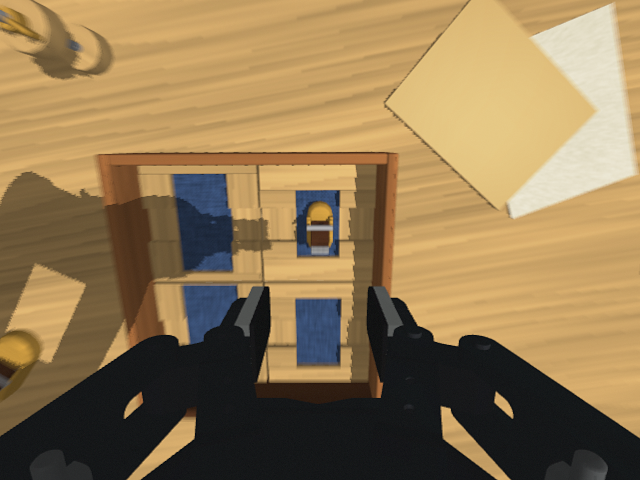

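Emit:
drive_tool(series=[{"dx": -0.021,"dy": -0.045,"dz": -0.003,"turn": 0,"claw": 70},{"dx": -0.021,"dy": -0.045,"dz": -0.003,"turn": 0,"claw": 70},{"dx": -0.021,"dy": -0.045,"dz": -0.003,"turn": 0,"claw": 70},{"dx": -0.021,"dy": -0.045,"dz": -0.003,"turn": 0,"claw": 70},{"dx": -0.021,"dy": -0.045,"dz": -0.003,"turn": 0,"claw": 70},{"dx": -0.021,"dy": -0.045,"dz": -0.003,"turn": 0,"claw": 70},{"dx": -0.021,"dy": -0.045,"dz": -0.003,"turn": 0,"claw": 70},{"dx": 0,"dy": 0,"dz": 0,"turn": -8,"claw": 70}])

```text
clock: 10.45
position: [0.4546, 0.0533, 0.2023]
tcp_rot: [-0.001, 1.0, -0.011, -0.0]
wrist_force: [-0.2, -1.2, -0.1]
gripper_width: 0.7
```

Emit:
drive_tool(series=[{"dx": 0,"dy": 0,"dz": 0,"turn": -8.5,"claw": 70},{"dx": 0,"dy": 0,"dz": 0,"turn": -8.5,"claw": 70},{"dx": 0,"dy": 0,"dz": 0,"turn": -8.5,"claw": 70},{"dx": 0,"dy": 0,"dz": 0,"turn": -8.5,"claw": 70},{"dx": 0,"dy": 0,"dz": 0,"turn": -8.5,"claw": 70},{"dx": 0,"dy": 0,"dz": 0,"turn": -8.5,"claw": 70},{"dx": 0,"dy": 0,"dz": 0,"turn": -8.5,"claw": 70},{"dx": 0,"dy": 0,"dz": 0,"turn": -8.5,"claw": 70}])

```text
clock: 11.25
position: [0.4565, 0.0481, 0.2021]
tcp_rot: [0.0, 0.836, 0.548, 0.0]
wrist_force: [0.4, 1.1, -0.6]
gripper_width: 0.697
```

Emit:
drive_tool(series=[{"dx": 0,"dy": 0,"dz": 0,"turn": -8.5,"claw": 70},{"dx": 0,"dy": 0,"dz": 0,"turn": -8.5,"claw": 70},{"dx": 0,"dy": 0,"dz": 0,"turn": -8.5,"claw": 70},{"dx": 0,"dy": 0,"dz": 0,"turn": -8.5,"claw": 70},{"dx": 0,"dy": 0,"dz": 0,"turn": -8.5,"claw": 70},{"dx": 0,"dy": 0,"dz": 0,"turn": -8.5,"claw": 70},{"dx": 0,"dy": 0,"dz": 0,"turn": -8.5,"claw": 70},{"dx": 0,"dy": 0,"dz": 0,"turn": -8.5,"claw": 70}])

```text
clock: 12.05
position: [0.4565, 0.0481, 0.2021]
tcp_rot: [0.0, 0.387, 0.922, 0.0]
wrist_force: [0.2, -0.5, -0.3]
gripper_width: 0.695
```

Emit:
drive_tool(series=[{"dx": 0,"dy": 0,"dz": 0,"turn": 0,"claw": 70},{"dx": 0,"dy": 0,"dz": 0,"turn": 0,"claw": 70}])

```text
clock: 12.25
position: [0.4565, 0.0481, 0.2022]
tcp_rot: [-0.0, 0.391, 0.92, 0.0]
wrist_force: [-0.7, -0.5, 0.1]
gripper_width: 0.698
```

Run:
```python
from h import *
plan(.455,.048,.2,134)
c=snap('wrist','wd')
```

```text
pos [0.4565 0.0481 0.2022] head 133.97 w 0.698 q6 -48.8 clk 12.25 F [-0.7 -0.5  0.1]
 dx 0.0009 dy -0.0011 dz 0.0022 turn -0.03
```

View pics/wd.png

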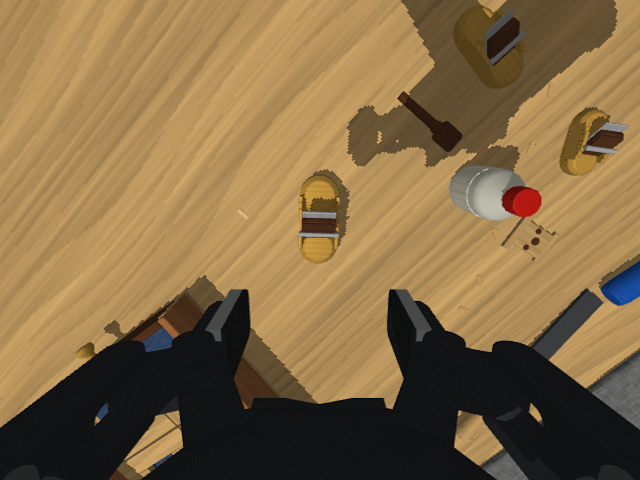

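Run:
```python
from h import *
c=load('wd')
cv2.imwrite('pics/c4.png',cv2.resize(c['pixels'][165:275,270:370,::-1],None,fx=5,fy=5,interpolation=cv2.INTER_CUBIC))
a=px2w(c,320,175.5,.014);b=px2w(c,319,263,.014);print(a,b,np.hypot(*(a-b)[:2]));p=(a+b)/2
plan(p[0],p[1],.016,134)
```

```text
[0.42655059 0.07983813 0.014     ] [0.48443317 0.0185262  0.014     ] 0.08431812061834745
pos [0.4565 0.0481 0.2022] head 133.99 w 0.703 q6 -48.8 clk 12.3 F [ 0.8  0.2 -0.7]
 dx 0.0015 dy 0.0001 dz 0.1862 turn -0.01
```

View pics/c4.png

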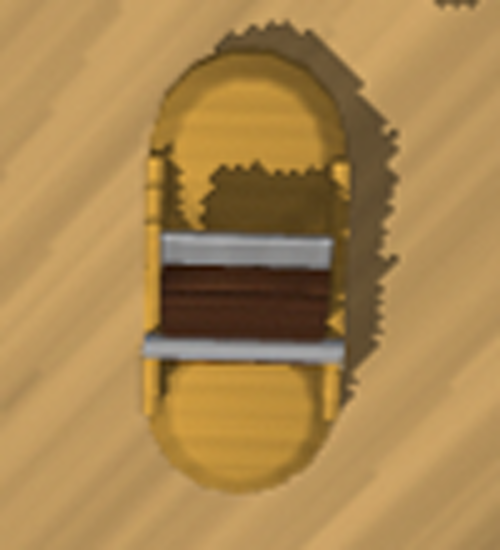

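Emit:
drive_tool(series=[{"dx": 0.001,"dy": 0,"dz": 0.045,"turn": 0,"claw": 70},{"dx": 0,"dy": 0,"dz": 0.045,"turn": 0,"claw": 70},{"dx": 0,"dy": 0,"dz": 0.035,"turn": 0,"claw": 70},{"dx": 0,"dy": 0,"dz": 0.03,"turn": 0,"claw": 70},{"dx": 0,"dy": 0,"dz": 0.02,"turn": 0,"claw": 70},{"dx": 0,"dy": 0,"dz": 0.005,"turn": 0,"claw": 70},{"dx": 0,"dy": 0,"dz": 0,"turn": 0,"claw": 70},{"dx": 0,"dy": 0,"dz": 0,"turn": 0,"claw": 70}])

```text
clock: 13.1
position: [0.457, 0.0487, 0.0234]
tcp_rot: [0.001, 0.39, 0.921, 0.0]
wrist_force: [0.6, -0.9, 0.1]
gripper_width: 0.703
```

Run:
```python
from h import *
plan(.4555,.049,.016,134)
c=snap('wrist','wd2')
```

```text
pos [0.457  0.0487 0.0234] head 134.11 w 0.703 q6 -48.8 clk 13.1 F [ 0.6 -0.9  0.1]
 dx 0.0013 dy -0.0009 dz 0.0074 turn 0.11
```

View pics/wd2.png

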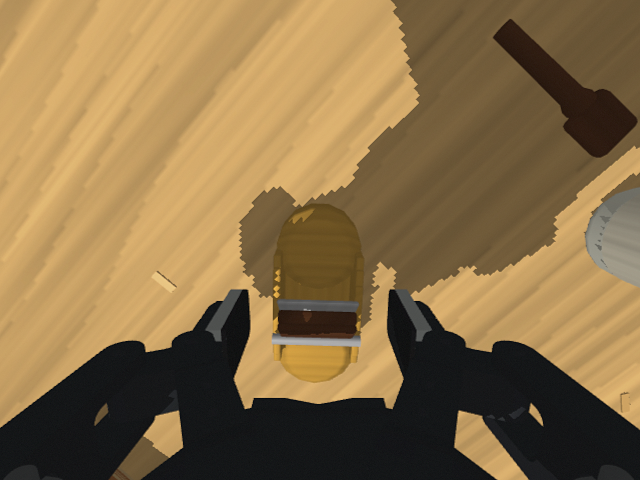

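Emit:
drive_tool(series=[{"dx": 0.001,"dy": 0,"dz": 0.007,"turn": 0,"claw": 70},{"dx": 0,"dy": 0,"dz": 0,"turn": 0,"claw": 0},{"dx": 0,"dy": 0,"dz": 0,"turn": 0,"claw": 0},{"dx": 0,"dy": 0,"dz": 0,"turn": 0,"claw": 0},{"dx": 0,"dy": 0,"dz": 0,"turn": 0,"claw": 0},{"dx": 0,"dy": 0,"dz": 0,"turn": 0,"claw": 0},{"dx": 0,"dy": 0,"dz": 0,"turn": 0,"claw": 0},{"dx": 0,"dy": 0,"dz": 0,"turn": 0,"claw": 0}])

```text
clock: 13.95
position: [0.4556, 0.0496, 0.0158]
tcp_rot: [0.0, 0.39, 0.921, 0.0]
wrist_force: [-1.0, 1.5, 5.9]
gripper_width: 0.42
```

Emit:
drive_tool(series=[{"dx": 0,"dy": 0,"dz": -0.01,"turn": 0,"claw": 0},{"dx": 0,"dy": 0,"dz": -0.03,"turn": 0,"claw": 0},{"dx": 0,"dy": 0,"dz": -0.04,"turn": 0,"claw": 0},{"dx": 0,"dy": 0,"dz": -0.04,"turn": 0,"claw": 0},{"dx": 0,"dy": 0,"dz": 0,"turn": 0,"claw": 0},{"dx": 0,"dy": 0,"dz": 0,"turn": 0,"claw": 0}])

```text
clock: 14.55
position: [0.4551, 0.0495, 0.1358]
tcp_rot: [0.001, 0.39, 0.921, 0.0]
wrist_force: [-1.0, 0.2, -1.8]
gripper_width: 0.42
```

Run:
```python
from h import *
plan(.459,-.1703,.136,170.2)
c=snap('wrist','wd3')
```

```text
pos [0.4551 0.0495 0.1358] head 134.15 w 0.42 q6 -48.8 clk 14.55 F [-1.   0.2 -1.8]
 dx -0.1604 dy -0.1503 dz -0.0002 turn -36.05
```

View pics/wd3.png

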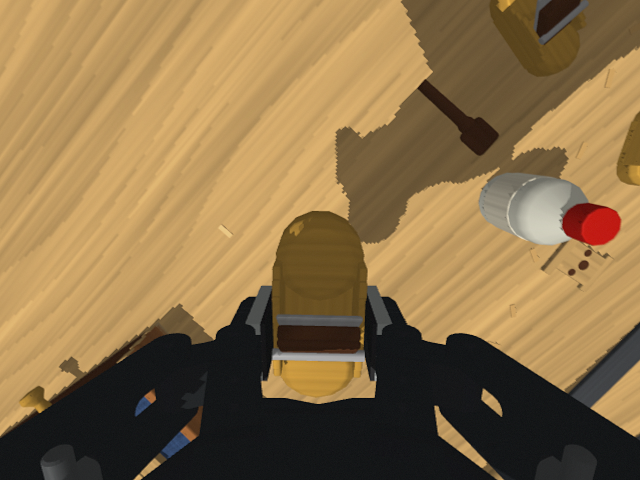

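Run:
```python
from h import *
c=load('wd3')
a=px2w(c,320,211,.134);b=px2w(c,318,397,.134);print(a,b,np.hypot(*(a-b)[:2]));p=(a+b)/2
plan(p[0],p[1],.016,134)
```

```text
[0.42426318 0.08090475 0.134     ] [0.48443929 0.01768683 0.134     ] 0.08727926613719164
pos [0.4537 0.0496 0.1342] head 134.14 w 0.421 q6 -48.8 clk 14.6 F [-0.   0.2 -3.5]
 dx -0.0006 dy 0.0002 dz 0.1182 turn 0.14
```

Emit:
drive_tool(series=[{"dx": -0.032,"dy": -0.03,"dz": 0,"turn": 0,"claw": 0},{"dx": -0.032,"dy": -0.03,"dz": 0,"turn": 0,"claw": 0},{"dx": -0.032,"dy": -0.03,"dz": 0,"turn": 0,"claw": 0},{"dx": -0.032,"dy": -0.03,"dz": 0,"turn": 0,"claw": 0},{"dx": -0.032,"dy": -0.03,"dz": 0,"turn": 0,"claw": 0},{"dx": 0,"dy": 0,"dz": 0,"turn": -7,"claw": 0},{"dx": 0,"dy": 0,"dz": 0,"turn": -8,"claw": 0},{"dx": 0,"dy": 0,"dz": 0,"turn": -8,"claw": 0}])

```text
clock: 15.4
position: [0.4565, -0.1692, 0.132]
tcp_rot: [-0.003, 0.196, 0.981, 0.001]
wrist_force: [0.1, 0.7, -2.5]
gripper_width: 0.419
```

Emit:
drive_tool(series=[{"dx": 0,"dy": 0,"dz": 0,"turn": -8,"claw": 0},{"dx": 0,"dy": 0,"dz": 0,"turn": -5,"claw": 0},{"dx": 0,"dy": 0,"dz": 0,"turn": 0,"claw": 0},{"dx": 0,"dy": 0,"dz": 0,"turn": 0,"claw": 0}])

```text
clock: 15.8
position: [0.4575, -0.169, 0.1332]
tcp_rot: [-0.002, 0.087, 0.996, 0.001]
wrist_force: [-0.0, -0.2, -3.6]
gripper_width: 0.418
```

Run:
```python
from h import *
plan(.458,-.1702,.136,170.2)
c=snap('wrist','wd4')
```

```text
pos [ 0.4575 -0.169   0.1332] head 170.03 w 0.418 q6 -110.5 clk 15.8 F [-0.  -0.2 -3.6]
 dx -0.0007 dy -0.0011 dz -0.0028 turn -0.17
```

View pics/wd4.png

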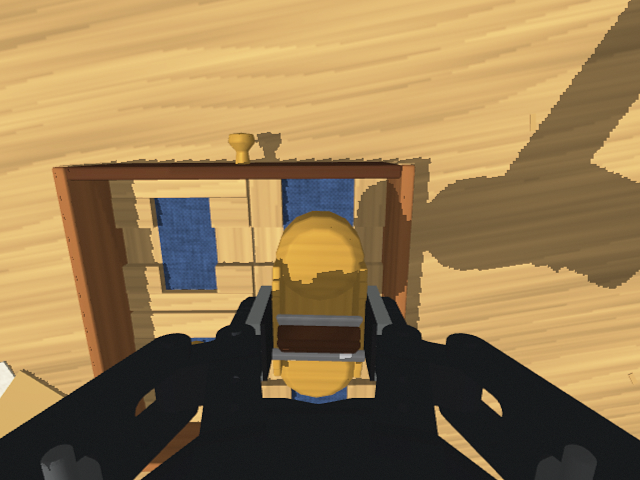

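Run:
```python
from h import *
c=load('wd4')
t=np.radians(170.2); X=np.array([np.cos(t),np.sin(t)])
a,b=px2w(c,283,180,.01)[:2],px2w(c,355,180,.01)[:2]; print(a,b,np.hypot(*(a-b)))
d=(a+b)/2-X*.051; print('d',d)
bb=[px2w(c,u,v,.01)[:2] for u,v in [(153,199),(209,198),(164,292),(216,291)]]; print('b',sum(bb)/4, np.hypot(*(bb[0]-bb[2])),np.hypot(*(bb[0]-bb[1])))
plan(d[0],d[1],.026,170.2)
```

```text
[ 0.40735312 -0.18643135] [ 0.416523   -0.13443101] 0.05280266874038007
d [ 0.46219387 -0.16911186]
b [ 0.44409741 -0.27050697] 0.07447391264825239 0.041689585300336784
pos [ 0.4578 -0.1691  0.1337] head 170.05 w 0.418 q6 -110.5 clk 15.85 F [-0.5 -0.4 -2.5]
 dx -0.0043 dy 0.0008 dz 0.1077 turn -0.15
```

Emit:
drive_tool(series=[{"dx": -0.002,"dy": 0,"dz": 0.04,"turn": 0,"claw": 0},{"dx": 0,"dy": 0,"dz": 0.03,"turn": 0,"claw": 0},{"dx": 0,"dy": 0,"dz": 0.02,"turn": 0,"claw": 0},{"dx": 0,"dy": 0,"dz": 0.012,"turn": 0,"claw": 0},{"dx": 0,"dy": 0,"dz": 0.002,"turn": 0,"claw": 0},{"dx": 0,"dy": 0,"dz": 0,"turn": 0,"claw": 0},{"dx": 0,"dy": 0,"dz": 0,"turn": 0,"claw": 0}])

```text
clock: 16.55
position: [0.4621, -0.1707, 0.0325]
tcp_rot: [0.001, 0.086, 0.996, -0.001]
wrist_force: [0.8, 0.8, -2.2]
gripper_width: 0.417
```

Emit:
drive_tool(series=[{"dx": 0,"dy": 0,"dz": 0.001,"turn": 0,"claw": 0},{"dx": 0,"dy": 0,"dz": 0,"turn": 0,"claw": 0}])

```text
clock: 16.75
position: [0.4616, -0.1705, 0.0312]
tcp_rot: [0.001, 0.086, 0.996, -0.0]
wrist_force: [0.1, -0.6, -3.0]
gripper_width: 0.42
```

Emit:
drive_tool(series=[{"dx": 0,"dy": 0,"dz": 0.001,"turn": 0,"claw": 0},{"dx": 0,"dy": 0,"dz": 0,"turn": 0,"claw": 0}])

```text
clock: 16.95
position: [0.4609, -0.1701, 0.0294]
tcp_rot: [0.0, 0.086, 0.996, -0.0]
wrist_force: [-0.1, -1.1, -2.9]
gripper_width: 0.421
```

Emit:
drive_tool(series=[{"dx": 0,"dy": 0,"dz": 0.002,"turn": 0,"claw": 0},{"dx": 0,"dy": 0,"dz": 0,"turn": 0,"claw": 0}])

```text
clock: 17.15
position: [0.4606, -0.17, 0.027]
tcp_rot: [-0.0, 0.086, 0.996, 0.0]
wrist_force: [0.3, -0.0, -3.5]
gripper_width: 0.419
```

Emit:
drive_tool(series=[{"dx": 0,"dy": 0,"dz": 0.001,"turn": 0,"claw": 0},{"dx": 0,"dy": 0,"dz": 0,"turn": 0,"claw": 0}])

```text
clock: 17.35
position: [0.4607, -0.17, 0.0261]
tcp_rot: [-0.0, 0.086, 0.996, 0.0]
wrist_force: [0.8, -0.9, -3.4]
gripper_width: 0.421
```

Emit:
drive_tool(series=[{"dx": 0,"dy": 0,"dz": 0.001,"turn": 0,"claw": 0},{"dx": 0,"dy": 0,"dz": 0,"turn": 0,"claw": 0}])

```text
clock: 17.55
position: [0.4609, -0.1701, 0.0258]
tcp_rot: [-0.0, 0.086, 0.996, 0.0]
wrist_force: [-1.7, 1.0, 3.5]
gripper_width: 0.422
```

Contact (force went from −3.4 to +3.5). Release to 60 % and rise.

Emit:
drive_tool(series=[{"dx": 0,"dy": 0,"dz": 0,"turn": 0,"claw": 58},{"dx": 0,"dy": 0,"dz": 0,"turn": 0,"claw": 58},{"dx": 0,"dy": 0,"dz": 0,"turn": 0,"claw": 58},{"dx": 0,"dy": 0,"dz": 0,"turn": 0,"claw": 58},{"dx": 0,"dy": 0,"dz": -0.03,"turn": 0,"claw": 58},{"dx": 0,"dy": 0,"dz": -0.04,"turn": 0,"claw": 58},{"dx": 0,"dy": 0,"dz": -0.04,"turn": 0,"claw": 58},{"dx": 0,"dy": 0,"dz": -0.05,"turn": 0,"claw": 58}])

```text
clock: 18.35
position: [0.4596, -0.1694, 0.1854]
tcp_rot: [-0.002, 0.086, 0.996, 0.001]
wrist_force: [0.3, -1.3, -0.4]
gripper_width: 0.581
```

Run:
```python
from h import *
plan(.455,.252,.2,177)
c=snap('wrist','wd6')
```

```text
pos [ 0.4596 -0.1694  0.1854] head 170.14 w 0.581 q6 -110.5 clk 18.35 F [ 0.3 -1.3 -0.4]
 dx 0.0767 dy 0.4144 dz -0.0146 turn -6.86
```

View pics/wd6.png

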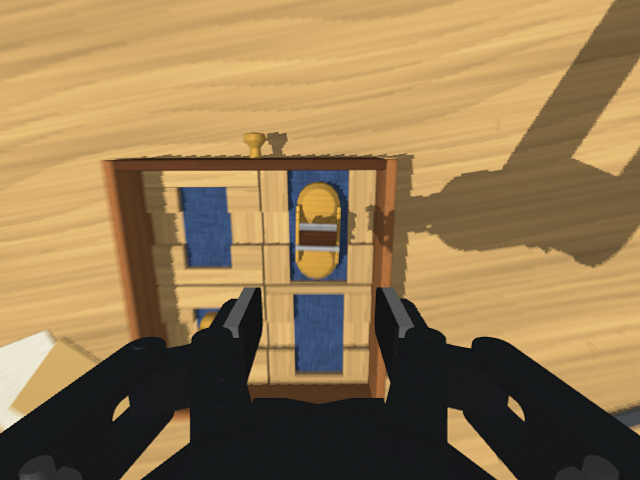

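Emit:
drive_tool(series=[{"dx": 0.0085,"dy": 0.046,"dz": -0.002,"turn": 0,"claw": 68},{"dx": 0.0085,"dy": 0.046,"dz": -0.002,"turn": 0,"claw": 68},{"dx": 0.0085,"dy": 0.046,"dz": -0.002,"turn": 0,"claw": 68},{"dx": 0.0085,"dy": 0.046,"dz": -0.002,"turn": 0,"claw": 68},{"dx": 0.0085,"dy": 0.046,"dz": -0.002,"turn": 0,"claw": 68},{"dx": 0.0085,"dy": 0.046,"dz": -0.002,"turn": 0,"claw": 68},{"dx": 0.0085,"dy": 0.046,"dz": -0.002,"turn": 0,"claw": 68},{"dx": 0.0085,"dy": 0.046,"dz": 0,"turn": 0,"claw": 68}])

```text
clock: 19.2
position: [0.4569, 0.2061, 0.1997]
tcp_rot: [0.001, 0.086, 0.996, 0.0]
wrist_force: [0.3, -0.2, 0.2]
gripper_width: 0.682
```

Emit:
drive_tool(series=[{"dx": 0.0085,"dy": 0.046,"dz": 0,"turn": 0,"claw": 68},{"dx": 0,"dy": 0,"dz": 0,"turn": -7,"claw": 68},{"dx": 0,"dy": 0,"dz": 0,"turn": 0,"claw": 68},{"dx": 0,"dy": 0,"dz": 0,"turn": 0,"claw": 68},{"dx": 0,"dy": 0,"dz": 0,"turn": 0,"claw": 68}])

```text
clock: 19.7
position: [0.4565, 0.25, 0.1991]
tcp_rot: [-0.0, 0.026, 1.0, -0.0]
wrist_force: [0.0, -0.4, 0.5]
gripper_width: 0.68
```

Run:
```python
from h import *
plan(.455,.252,.2,177)
c=snap('wrist','wc')
```

```text
pos [0.4565 0.25   0.1991] head 176.97 w 0.68 q6 -67.8 clk 19.7 F [ 0.  -0.4  0.5]
 dx 0.0016 dy 0.0019 dz -0.0009 turn -0.03
```

View pics/wc.png

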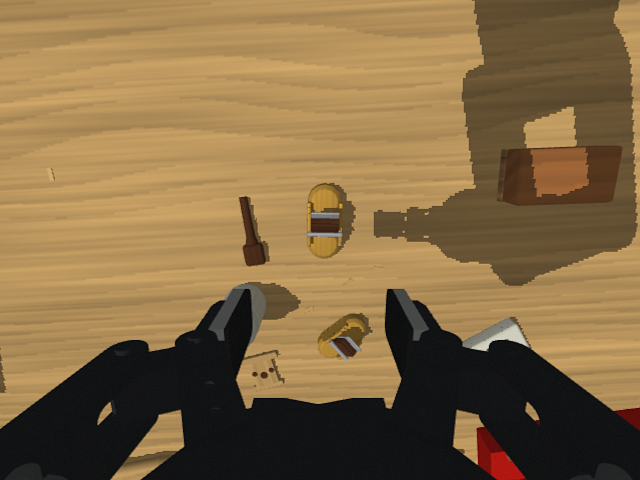

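Run:
```python
from h import *
c=load('wc')
cv2.imwrite('pics/c5.png',cv2.resize(c['pixels'][170:270,275:375,::-1],None,fx=5,fy=5,interpolation=cv2.INTER_CUBIC))
a=px2w(c,324,184,.013);b=px2w(c,324,258,.013);print(a,b,np.hypot(*(a-b)[:2]));p=(a+b)/2
plan(p[0],p[1],.016,177)
```

```text
[0.42012756 0.25705598 0.013     ] [0.49105129 0.25357833 0.013     ] 0.07100894487115357
pos [0.4565 0.2499 0.1992] head 176.98 w 0.678 q6 -67.8 clk 19.75 F [ 0.2 -0.5  0.3]
 dx 0.0012 dy 0.0054 dz 0.1832 turn -0.02
```

View pics/c5.png

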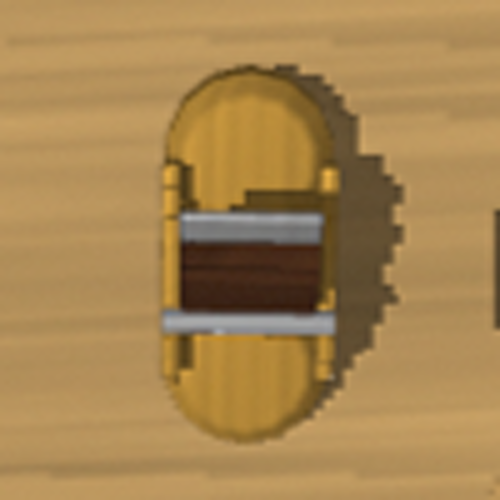

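Emit:
drive_tool(series=[{"dx": 0.001,"dy": 0.005,"dz": 0.045,"turn": 0,"claw": 68},{"dx": 0,"dy": 0,"dz": 0.045,"turn": 0,"claw": 68},{"dx": 0,"dy": 0,"dz": 0.035,"turn": 0,"claw": 68},{"dx": 0,"dy": 0,"dz": 0.03,"turn": 0,"claw": 68},{"dx": 0,"dy": 0,"dz": 0.02,"turn": 0,"claw": 68},{"dx": 0,"dy": 0,"dz": 0.006,"turn": 0,"claw": 68},{"dx": 0,"dy": 0,"dz": 0,"turn": 0,"claw": 68},{"dx": 0,"dy": 0,"dz": 0,"turn": 0,"claw": 68}])

```text
clock: 20.55
position: [0.4569, 0.256, 0.0195]
tcp_rot: [0.001, 0.025, 1.0, 0.0]
wrist_force: [-0.4, 0.4, -0.3]
gripper_width: 0.682
```

Run:
```python
from h import *
c=snap('wrist','wc2')
plan(.4556,.2553,.016,177)
```

```text
pos [0.4572 0.2562 0.0199] head 177.1 w 0.679 q6 -67.3 clk 20.6 F [ 0.5 -0.3 -0.1]
 dx 0.0015 dy -0.0010 dz 0.0039 turn 0.10
```

View pics/wc2.png

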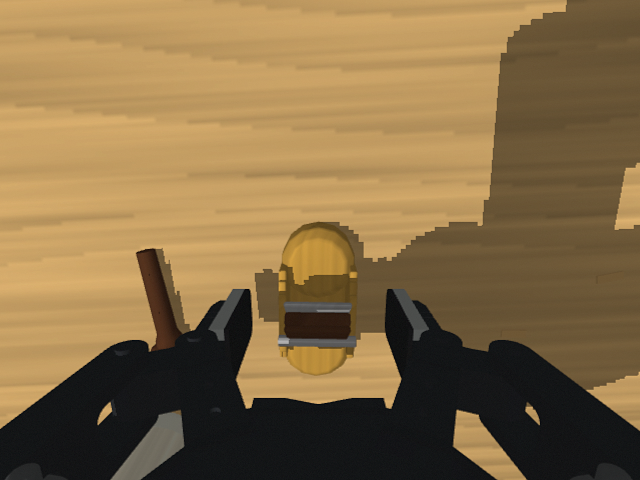

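Emit:
drive_tool(series=[{"dx": 0.001,"dy": 0,"dz": 0.003,"turn": 0,"claw": 68},{"dx": 0,"dy": 0,"dz": 0,"turn": 0,"claw": 0},{"dx": 0,"dy": 0,"dz": 0,"turn": 0,"claw": 0},{"dx": 0,"dy": 0,"dz": 0,"turn": 0,"claw": 0},{"dx": 0,"dy": 0,"dz": 0,"turn": 0,"claw": 0},{"dx": 0,"dy": 0,"dz": 0,"turn": 0,"claw": 0},{"dx": 0,"dy": 0,"dz": 0,"turn": 0,"claw": 0},{"dx": 0,"dy": 0,"dz": 0,"turn": 0,"claw": 0}])

```text
clock: 21.4
position: [0.4553, 0.2563, 0.0161]
tcp_rot: [0.001, 0.025, 1.0, 0.0]
wrist_force: [-0.4, -0.4, 5.7]
gripper_width: 0.364
```

Emit:
drive_tool(series=[{"dx": 0,"dy": 0,"dz": -0.01,"turn": 0,"claw": 0},{"dx": 0,"dy": 0,"dz": -0.03,"turn": 0,"claw": 0},{"dx": 0,"dy": 0,"dz": -0.04,"turn": 0,"claw": 0},{"dx": 0,"dy": 0,"dz": -0.04,"turn": 0,"claw": 0},{"dx": 0,"dy": 0,"dz": 0,"turn": 0,"claw": 0},{"dx": 0,"dy": 0,"dz": 0,"turn": 0,"claw": 0}])

```text
clock: 22.0
position: [0.4548, 0.2561, 0.1361]
tcp_rot: [0.001, 0.025, 1.0, 0.0]
wrist_force: [-0.1, -0.4, -2.4]
gripper_width: 0.361
```

Run:
```python
from h import *
plan(.5635,-.1874,.136,170.2)
c=snap('wrist','wc3')
```

```text
pos [0.4548 0.2561 0.1361] head 177.15 w 0.361 q6 -67.3 clk 22.0 F [-0.1 -0.4 -2.4]
 dx -0.1306 dy -0.4375 dz 0.0001 turn 6.95
```

View pics/wc3.png

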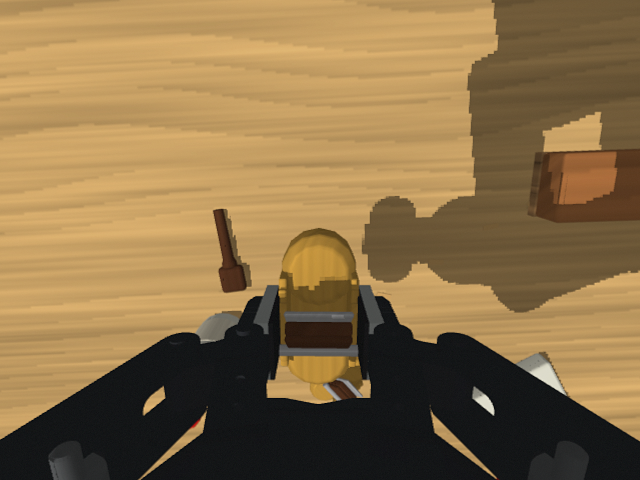

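Emit:
drive_tool(series=[{"dx": -0.013,"dy": -0.044,"dz": 0,"turn": 0,"claw": 0},{"dx": -0.013,"dy": -0.044,"dz": 0,"turn": 0,"claw": 0},{"dx": -0.013,"dy": -0.044,"dz": 0,"turn": 0,"claw": 0},{"dx": -0.013,"dy": -0.044,"dz": 0,"turn": 0,"claw": 0},{"dx": -0.013,"dy": -0.044,"dz": 0,"turn": 0,"claw": 0},{"dx": -0.013,"dy": -0.044,"dz": 0,"turn": 0,"claw": 0},{"dx": -0.013,"dy": -0.044,"dz": 0,"turn": 0,"claw": 0},{"dx": -0.013,"dy": -0.044,"dz": 0,"turn": 0,"claw": 0}])

```text
clock: 22.85
position: [0.5389, -0.1019, 0.1322]
tcp_rot: [-0.003, 0.025, 1.0, 0.001]
wrist_force: [0.3, 1.4, -1.5]
gripper_width: 0.361
```

Emit:
drive_tool(series=[{"dx": -0.013,"dy": -0.044,"dz": 0,"turn": 0,"claw": 0},{"dx": -0.013,"dy": -0.042,"dz": 0,"turn": 0,"claw": 0},{"dx": 0,"dy": 0,"dz": 0,"turn": 7,"claw": 0},{"dx": 0,"dy": 0,"dz": 0,"turn": 0,"claw": 0},{"dx": 0,"dy": 0,"dz": 0,"turn": 0,"claw": 0},{"dx": 0,"dy": 0,"dz": 0,"turn": 0,"claw": 0}])

```text
clock: 23.45
position: [0.5615, -0.1865, 0.1338]
tcp_rot: [-0.001, 0.084, 0.996, 0.001]
wrist_force: [0.6, 0.2, -1.4]
gripper_width: 0.36
```

Run:
```python
from h import *
plan(.5635,-.1874,.136,170.2)
c=snap('wrist','wc4')
```

```text
pos [ 0.5615 -0.1865  0.1338] head 170.31 w 0.36 q6 -107.1 clk 23.45 F [ 0.6  0.2 -1.4]
 dx -0.0021 dy -0.0006 dz -0.0022 turn 0.11
```

View pics/wc4.png

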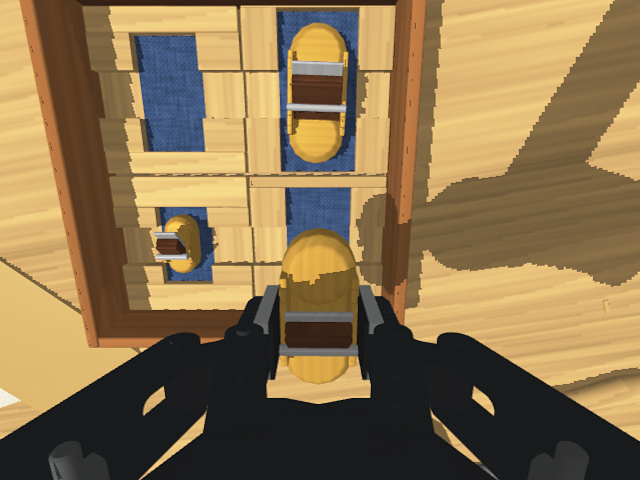

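Run:
```python
from h import *
c=load('wc4')
t=np.radians(170.2); X=np.array([np.cos(t),np.sin(t)])
a,b=px2w(c,286,187,.01)[:2],px2w(c,352,187,.01)[:2]; print(a,b,np.hypot(*(a-b)))
d=(a+b)/2-X*.044; print('c',d)
m=lambda L,z:np.mean([px2w(c,u,v,z)[:2] for u,v in L],0)
print('b',m([(134,36),(195,35),(146,153),(205,152)],.01),'d',m([(277,12),(351,12),(281,171),(355,171)],.01))
print('plane d',m([(318,24),(316,161)],.024))
plan(d[0],d[1],.026,170.2)
```

```text
[ 0.51707691 -0.20310164] [ 0.5253138  -0.15504787] 0.04875460367237349
c [ 0.5645533  -0.18656397]
b [ 0.44251761 -0.27001384] d [ 0.45924621 -0.17052549]
plane d [ 0.46114655 -0.17022518]
pos [ 0.5619 -0.1865  0.1343] head 170.3 w 0.358 q6 -107.0 clk 23.5 F [ 0.7 -0.8 -2.5]
 dx -0.0026 dy 0.0004 dz 0.1083 turn 0.10
```

Emit:
drive_tool(series=[{"dx": -0.002,"dy": 0,"dz": 0.04,"turn": 0,"claw": 0},{"dx": 0,"dy": 0,"dz": 0.03,"turn": 0,"claw": 0},{"dx": 0,"dy": 0,"dz": 0.02,"turn": 0,"claw": 0},{"dx": 0,"dy": 0,"dz": 0.012,"turn": 0,"claw": 0},{"dx": 0,"dy": 0,"dz": 0.003,"turn": 0,"claw": 0},{"dx": 0,"dy": 0,"dz": 0,"turn": 0,"claw": 0},{"dx": 0,"dy": 0,"dz": 0,"turn": 0,"claw": 0}])

```text
clock: 24.2
position: [0.5659, -0.1887, 0.0318]
tcp_rot: [0.001, 0.086, 0.996, -0.001]
wrist_force: [0.4, -0.5, -1.6]
gripper_width: 0.356
```

Emit:
drive_tool(series=[{"dx": 0,"dy": 0,"dz": 0.001,"turn": 0,"claw": 0},{"dx": 0,"dy": 0,"dz": 0.001,"turn": 0,"claw": 0},{"dx": 0,"dy": 0,"dz": 0,"turn": 0,"claw": 0}])

```text
clock: 24.5
position: [0.5648, -0.1885, 0.0287]
tcp_rot: [0.0, 0.086, 0.996, -0.0]
wrist_force: [1.0, 0.5, -2.6]
gripper_width: 0.357
```

Emit:
drive_tool(series=[{"dx": 0,"dy": 0,"dz": 0.001,"turn": 0,"claw": 0},{"dx": 0,"dy": 0,"dz": 0,"turn": 0,"claw": 0}])

```text
clock: 24.7
position: [0.5645, -0.1883, 0.0272]
tcp_rot: [-0.0, 0.086, 0.996, 0.0]
wrist_force: [-0.5, 0.2, -2.3]
gripper_width: 0.355
```

Emit:
drive_tool(series=[{"dx": 0,"dy": 0,"dz": 0.001,"turn": 0,"claw": 0},{"dx": 0,"dy": 0,"dz": 0,"turn": 0,"claw": 0}])

```text
clock: 24.9
position: [0.5646, -0.1883, 0.0262]
tcp_rot: [-0.0, 0.086, 0.996, 0.0]
wrist_force: [-0.5, -0.1, -1.7]
gripper_width: 0.358
```

Emit:
drive_tool(series=[{"dx": 0,"dy": 0,"dz": 0.001,"turn": 0,"claw": 0},{"dx": 0,"dy": 0,"dz": 0,"turn": 0,"claw": 0}])

```text
clock: 25.1
position: [0.5646, -0.1883, 0.0261]
tcp_rot: [-0.0, 0.086, 0.996, 0.0]
wrist_force: [-2.8, 0.8, 4.9]
gripper_width: 0.36
```

Contact. Release, rise, view.

Emit:
drive_tool(series=[{"dx": 0,"dy": 0,"dz": 0,"turn": 0,"claw": 52},{"dx": 0,"dy": 0,"dz": 0,"turn": 0,"claw": 52},{"dx": 0,"dy": 0,"dz": 0,"turn": 0,"claw": 52},{"dx": 0,"dy": 0,"dz": 0,"turn": 0,"claw": 52},{"dx": 0,"dy": 0,"dz": -0.03,"turn": 0,"claw": 52},{"dx": 0,"dy": 0,"dz": -0.04,"turn": 0,"claw": 52},{"dx": 0,"dy": 0,"dz": -0.04,"turn": 0,"claw": 52},{"dx": 0,"dy": 0,"dz": -0.05,"turn": 0,"claw": 52}])

```text
clock: 25.9
position: [0.5633, -0.1876, 0.185]
tcp_rot: [-0.002, 0.086, 0.996, 0.001]
wrist_force: [0.5, -0.5, -0.2]
gripper_width: 0.521
```

Run:
```python
from h import *
plan(.578,.263,.22,130)
c=snap('wrist','wc6')
```

```text
pos [ 0.5633 -0.1876  0.185 ] head 170.14 w 0.521 q6 -106.9 clk 25.9 F [ 0.5 -0.5 -0.2]
 dx 0.0626 dy 0.4465 dz -0.0350 turn 40.14
```

View pics/wc6.png

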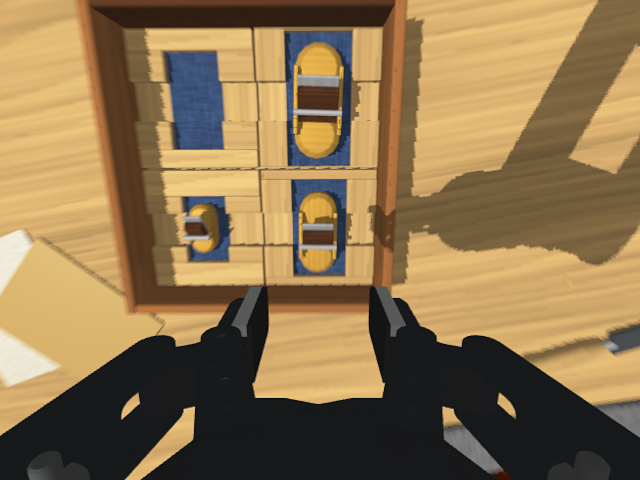

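Emit:
drive_tool(series=[{"dx": 0.0063,"dy": 0.0447,"dz": -0.005,"turn": 0,"claw": 58},{"dx": 0.0063,"dy": 0.0447,"dz": -0.005,"turn": 0,"claw": 58},{"dx": 0.0063,"dy": 0.0447,"dz": -0.005,"turn": 0,"claw": 58},{"dx": 0.0063,"dy": 0.0447,"dz": -0.005,"turn": 0,"claw": 58},{"dx": 0.0063,"dy": 0.0447,"dz": -0.005,"turn": 0,"claw": 58},{"dx": 0.0063,"dy": 0.0447,"dz": -0.005,"turn": 0,"claw": 58},{"dx": 0.0063,"dy": 0.0447,"dz": -0.005,"turn": 0,"claw": 58},{"dx": 0.0063,"dy": 0.0447,"dz": 0,"turn": 0,"claw": 58}])

```text
clock: 26.75
position: [0.5766, 0.1746, 0.2212]
tcp_rot: [0.001, 0.086, 0.996, 0.0]
wrist_force: [0.4, -0.1, -0.1]
gripper_width: 0.58
```

Emit:
drive_tool(series=[{"dx": 0.0063,"dy": 0.0447,"dz": 0,"turn": 0,"claw": 58},{"dx": 0.0063,"dy": 0.0447,"dz": 0,"turn": 0,"claw": 58},{"dx": 0,"dy": 0,"dz": 0,"turn": 8,"claw": 58},{"dx": 0,"dy": 0,"dz": 0,"turn": 8,"claw": 58},{"dx": 0,"dy": 0,"dz": 0,"turn": 8,"claw": 58},{"dx": 0,"dy": 0,"dz": 0,"turn": 8,"claw": 58},{"dx": 0,"dy": 0,"dz": 0,"turn": 8,"claw": 58},{"dx": 0,"dy": 0,"dz": 0,"turn": 0,"claw": 58}])

```text
clock: 27.55
position: [0.579, 0.2629, 0.2199]
tcp_rot: [-0.0, 0.421, 0.907, -0.0]
wrist_force: [-0.4, 0.1, 0.8]
gripper_width: 0.582
```

Emit:
drive_tool(series=[{"dx": 0,"dy": 0,"dz": 0,"turn": 0,"claw": 58}])

```text
clock: 27.65
position: [0.579, 0.2629, 0.2201]
tcp_rot: [-0.0, 0.42, 0.907, -0.0]
wrist_force: [-0.0, 0.3, 0.5]
gripper_width: 0.579
```

Run:
```python
from h import *
plan(.578,.263,.22,130)
c=snap('wrist','wb')
```

```text
pos [0.579  0.2629 0.2201] head 130.31 w 0.579 q6 -23.7 clk 27.65 F [-0.   0.3  0.5]
 dx 0.0008 dy -0.0007 dz 0.0001 turn 0.31
```

View pics/wb.png

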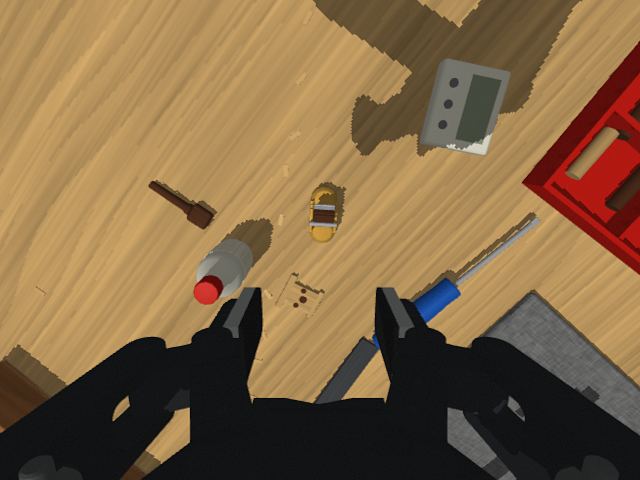

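Run:
```python
from h import *
c=load('wb')
cv2.imwrite('pics/c6.png',cv2.resize(c['pixels'][170:260,275:365,::-1],None,fx=6,fy=6,interpolation=cv2.INTER_CUBIC))
a=px2w(c,323,184,.012);b=px2w(c,322,241,.012);print(a,b,np.hypot(*(a-b)[:2]));p=(a+b)/2
plan(p[0],p[1],.015,130)
ct=load('top0'); print('glue cap',px2w(ct,231.6,238,.098))
```

```text
[0.5597361  0.29091638 0.012     ] [0.59639874 0.24640071 0.012     ] 0.0576697058683953
pos [0.5791 0.2629 0.2201] head 130.28 w 0.576 q6 -23.7 clk 27.7 F [-0.1  0.5  0.2]
 dx 0.0051 dy 0.0030 dz 0.2051 turn 0.28
glue cap [0.53696555 0.16996509 0.098     ]
```

View pics/c6.png

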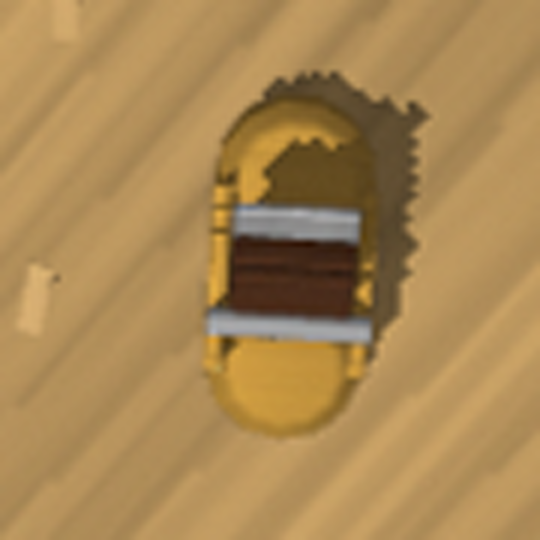

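Emit:
drive_tool(series=[{"dx": 0.005,"dy": 0.003,"dz": 0.045,"turn": 2,"claw": 58},{"dx": 0,"dy": 0,"dz": 0.045,"turn": 0,"claw": 58},{"dx": 0,"dy": 0,"dz": 0.045,"turn": 0,"claw": 58},{"dx": 0,"dy": 0,"dz": 0.04,"turn": 0,"claw": 58},{"dx": 0,"dy": 0,"dz": 0.02,"turn": 0,"claw": 58},{"dx": 0,"dy": 0,"dz": 0.006,"turn": 0,"claw": 58},{"dx": 0,"dy": 0,"dz": 0,"turn": 0,"claw": 58},{"dx": 0,"dy": 0,"dz": 0,"turn": 0,"claw": 58}])

```text
clock: 28.5
position: [0.5798, 0.2691, 0.0211]
tcp_rot: [0.001, 0.437, 0.899, 0.001]
wrist_force: [-0.0, 1.0, 1.0]
gripper_width: 0.58
```

Run:
```python
from h import *
c=snap('wrist','wb2')
plan(.578,.2687,.015,128)
```

```text
pos [0.58   0.2692 0.0216] head 128.17 w 0.584 q6 -21.0 clk 28.55 F [0.3 0.3 0.5]
 dx 0.0008 dy -0.0019 dz 0.0066 turn 0.17
```

View pics/wb2.png

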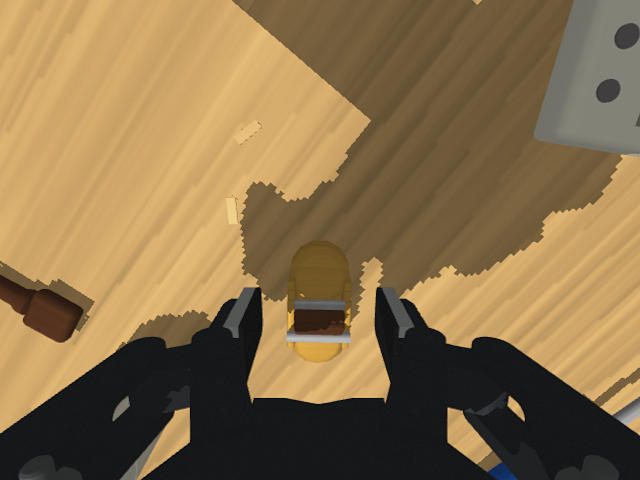

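Well centred. Down 6 mm, close, lift.

Emit:
drive_tool(series=[{"dx": 0,"dy": 0,"dz": 0.005,"turn": 0,"claw": 58},{"dx": 0,"dy": 0,"dz": 0,"turn": 0,"claw": 0},{"dx": 0,"dy": 0,"dz": 0,"turn": 0,"claw": 0},{"dx": 0,"dy": 0,"dz": 0,"turn": 0,"claw": 0},{"dx": 0,"dy": 0,"dz": 0,"turn": 0,"claw": 0},{"dx": 0,"dy": 0,"dz": 0,"turn": 0,"claw": 0},{"dx": 0,"dy": 0,"dz": 0,"turn": 0,"claw": 0},{"dx": 0,"dy": 0,"dz": 0,"turn": 0,"claw": 0}])

```text
clock: 29.35
position: [0.5788, 0.2689, 0.0151]
tcp_rot: [0.0, 0.437, 0.899, 0.0]
wrist_force: [0.1, -0.8, 4.9]
gripper_width: 0.302
```

Emit:
drive_tool(series=[{"dx": 0,"dy": 0,"dz": -0.01,"turn": 0,"claw": 0},{"dx": 0,"dy": 0,"dz": -0.03,"turn": 0,"claw": 0},{"dx": 0,"dy": 0,"dz": -0.04,"turn": 0,"claw": 0},{"dx": 0,"dy": 0,"dz": -0.04,"turn": 0,"claw": 0},{"dx": 0,"dy": 0,"dz": -0.03,"turn": 0,"claw": 0},{"dx": 0,"dy": 0,"dz": 0,"turn": 0,"claw": 0},{"dx": 0,"dy": 0,"dz": 0,"turn": 0,"claw": 0}])

```text
clock: 30.05
position: [0.578, 0.2686, 0.1646]
tcp_rot: [0.0, 0.437, 0.899, 0.0]
wrist_force: [-1.0, -0.4, -1.5]
gripper_width: 0.303
```

Run:
```python
from h import *
plan(.443,-.2698,.166,170.2)
c=snap('wrist','wb3')
```

```text
pos [0.578  0.2686 0.1646] head 128.14 w 0.303 q6 -21.0 clk 30.05 F [-1.  -0.4 -1.5]
 dx -0.3401 dy -0.4387 dz -0.0014 turn -42.06
```

View pics/wb3.png

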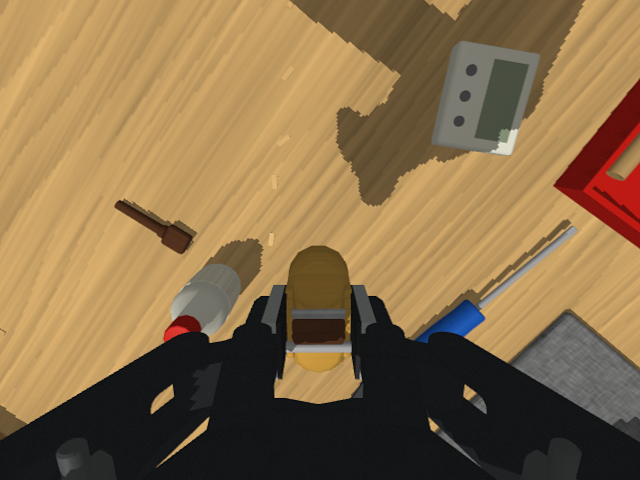

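Emit:
drive_tool(series=[{"dx": -0.0262,"dy": -0.0337,"dz": 0,"turn": 0,"claw": 0},{"dx": -0.0262,"dy": -0.0337,"dz": 0,"turn": 0,"claw": 0},{"dx": -0.0262,"dy": -0.0337,"dz": 0,"turn": 0,"claw": 0},{"dx": -0.0262,"dy": -0.0337,"dz": 0,"turn": 0,"claw": 0},{"dx": -0.0262,"dy": -0.0337,"dz": 0,"turn": 0,"claw": 0},{"dx": -0.0262,"dy": -0.0337,"dz": 0,"turn": 0,"claw": 0},{"dx": -0.0262,"dy": -0.0337,"dz": 0,"turn": 0,"claw": 0},{"dx": -0.0262,"dy": -0.0337,"dz": 0,"turn": 0,"claw": 0}])

```text
clock: 30.9
position: [0.4928, -0.0636, 0.1615]
tcp_rot: [-0.003, 0.437, 0.899, -0.0]
wrist_force: [0.5, -0.1, -1.1]
gripper_width: 0.299
```

Emit:
drive_tool(series=[{"dx": -0.0262,"dy": -0.0337,"dz": 0,"turn": 0,"claw": 0},{"dx": -0.0262,"dy": -0.0337,"dz": 0,"turn": 0,"claw": 0},{"dx": -0.0262,"dy": -0.0337,"dz": 0,"turn": 0,"claw": 0},{"dx": -0.0262,"dy": -0.0337,"dz": 0,"turn": 0,"claw": 0},{"dx": -0.0262,"dy": -0.0337,"dz": 0,"turn": 0,"claw": 0},{"dx": 0,"dy": 0,"dz": 0,"turn": -8.4,"claw": 0},{"dx": 0,"dy": 0,"dz": 0,"turn": -8.4,"claw": 0},{"dx": 0,"dy": 0,"dz": 0,"turn": -8.4,"claw": 0}])

```text
clock: 31.7
position: [0.4419, -0.269, 0.1612]
tcp_rot: [-0.003, 0.228, 0.974, 0.002]
wrist_force: [-0.4, -0.1, -1.0]
gripper_width: 0.299
```

Emit:
drive_tool(series=[{"dx": 0,"dy": 0,"dz": 0,"turn": -8.4,"claw": 0},{"dx": 0,"dy": 0,"dz": 0,"turn": -8.4,"claw": 0},{"dx": 0,"dy": 0,"dz": 0.03,"turn": 0,"claw": 0},{"dx": 0,"dy": 0,"dz": 0,"turn": 0,"claw": 0},{"dx": 0,"dy": 0,"dz": 0,"turn": 0,"claw": 0}])

```text
clock: 32.2
position: [0.4422, -0.2683, 0.1319]
tcp_rot: [-0.003, 0.086, 0.996, 0.002]
wrist_force: [-0.5, 0.8, -0.7]
gripper_width: 0.3
```

Run:
```python
from h import *
plan(.443,-.2698,.136,170.2)
c=snap('wrist','wb4')
```

```text
pos [ 0.4422 -0.2683  0.1319] head 170.13 w 0.3 q6 -121.0 clk 32.2 F [-0.5  0.8 -0.7]
 dx -0.0011 dy -0.0013 dz -0.0041 turn -0.07
```

View pics/wb4.png

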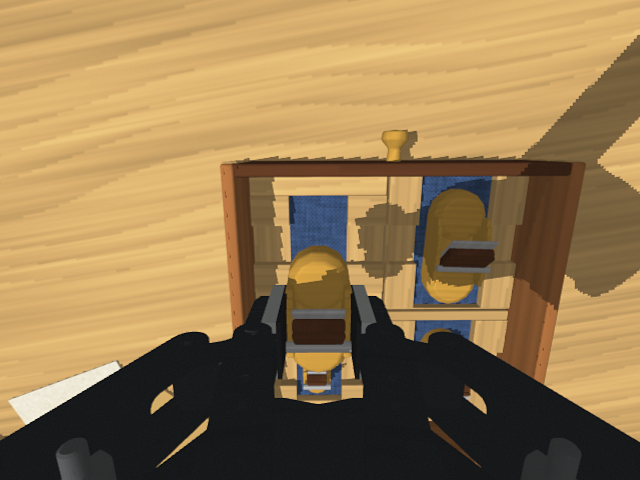

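Emit:
drive_tool(series=[{"dx": -0.001,"dy": 0,"dz": 0.04,"turn": 0,"claw": 0},{"dx": 0,"dy": 0,"dz": 0.03,"turn": 0,"claw": 0},{"dx": 0,"dy": 0,"dz": 0.02,"turn": 0,"claw": 0},{"dx": 0,"dy": 0,"dz": 0.011,"turn": 0,"claw": 0},{"dx": 0,"dy": 0,"dz": 0.002,"turn": 0,"claw": 0},{"dx": 0,"dy": 0,"dz": 0,"turn": 0,"claw": 0},{"dx": 0,"dy": 0,"dz": 0,"turn": 0,"claw": 0}])

```text
clock: 32.95
position: [0.4461, -0.2709, 0.0328]
tcp_rot: [0.001, 0.086, 0.996, -0.001]
wrist_force: [-0.9, -0.9, -0.3]
gripper_width: 0.299
```

Emit:
drive_tool(series=[{"dx": 0,"dy": 0,"dz": 0.001,"turn": 0,"claw": 0},{"dx": 0,"dy": 0,"dz": 0.001,"turn": 0,"claw": 0},{"dx": 0,"dy": 0,"dz": 0,"turn": 0,"claw": 0}])

```text
clock: 33.25
position: [0.4451, -0.2701, 0.0296]
tcp_rot: [0.0, 0.086, 0.996, -0.0]
wrist_force: [0.2, -0.5, -0.6]
gripper_width: 0.3
```

Emit:
drive_tool(series=[{"dx": 0,"dy": 0,"dz": 0.001,"turn": 0,"claw": 0},{"dx": 0,"dy": 0,"dz": 0,"turn": 0,"claw": 0}])

```text
clock: 33.45
position: [0.4448, -0.2699, 0.0282]
tcp_rot: [-0.0, 0.086, 0.996, 0.0]
wrist_force: [-0.0, -0.0, -1.6]
gripper_width: 0.298
```

Emit:
drive_tool(series=[{"dx": 0,"dy": 0,"dz": 0.002,"turn": 0,"claw": 0},{"dx": 0,"dy": 0,"dz": 0,"turn": 0,"claw": 0}])

```text
clock: 33.65
position: [0.4447, -0.2698, 0.026]
tcp_rot: [-0.0, 0.086, 0.996, 0.0]
wrist_force: [0.0, -0.9, -0.3]
gripper_width: 0.299
```

Emit:
drive_tool(series=[{"dx": 0,"dy": 0,"dz": 0.001,"turn": 0,"claw": 0},{"dx": 0,"dy": 0,"dz": 0,"turn": 0,"claw": 0}])

```text
clock: 33.85
position: [0.4449, -0.27, 0.0252]
tcp_rot: [-0.0, 0.086, 0.996, 0.0]
wrist_force: [0.2, -0.1, -0.6]
gripper_width: 0.3
```

Emit:
drive_tool(series=[{"dx": 0,"dy": 0,"dz": 0.001,"turn": 0,"claw": 0},{"dx": 0,"dy": 0,"dz": 0,"turn": 0,"claw": 0}])

```text
clock: 34.05
position: [0.445, -0.27, 0.0251]
tcp_rot: [-0.0, 0.086, 0.996, 0.0]
wrist_force: [-2.3, 1.3, 5.2]
gripper_width: 0.297
```

Emit:
drive_tool(series=[{"dx": 0,"dy": 0,"dz": 0,"turn": 0,"claw": 48},{"dx": 0,"dy": 0,"dz": 0,"turn": 0,"claw": 48},{"dx": 0,"dy": 0,"dz": 0,"turn": 0,"claw": 48},{"dx": 0,"dy": 0,"dz": 0,"turn": 0,"claw": 48},{"dx": 0,"dy": 0,"dz": -0.03,"turn": 0,"claw": 48},{"dx": 0,"dy": 0,"dz": -0.04,"turn": 0,"claw": 48},{"dx": 0,"dy": 0,"dz": -0.04,"turn": 0,"claw": 48},{"dx": 0,"dy": 0,"dz": -0.05,"turn": 0,"claw": 48}])

```text
clock: 34.85
position: [0.4437, -0.269, 0.1842]
tcp_rot: [-0.002, 0.086, 0.996, 0.001]
wrist_force: [0.4, -0.7, 0.1]
gripper_width: 0.477
```

Emit:
drive_tool(series=[{"dx": 0,"dy": 0,"dz": -0.04,"turn": 0,"claw": 48},{"dx": -0.04,"dy": 0,"dz": 0,"turn": 0,"claw": 48},{"dx": -0.04,"dy": 0,"dz": 0,"turn": 0,"claw": 48},{"dx": -0.04,"dy": 0,"dz": 0,"turn": 0,"claw": 48},{"dx": 0,"dy": 0,"dz": 0,"turn": 0,"claw": 48},{"dx": 0,"dy": 0,"dz": 0,"turn": 0,"claw": 48}])

```text
clock: 35.45
position: [0.5631, -0.2902, 0.2231]
tcp_rot: [-0.001, 0.086, 0.996, 0.0]
wrist_force: [0.4, 0.7, -0.6]
gripper_width: 0.481
```

Run:
```python
from h import *
c=snap('wrist','f_w'); c2=snap('top','f_t'); c3=snap('scene','f_s')
print(sense()['clock'],sense()['position'],sense()['wrist_force'])
a=np.hstack([cv2.resize(c2['pixels'][150:350,370:550,::-1],None,fx=2,fy=2,interpolation=2),cv2.resize(c3['pixels'][180:300,110:310,::-1],None,fx=2.1,fy=400/120,interpolation=2)]); cv2.imwrite('pics/f_c.png',a)
```

```text
35.6 [ 0.56206001 -0.29029636  0.22419656] [0.2048129  0.27641378 0.99518015]
```

View pics/f_w.png

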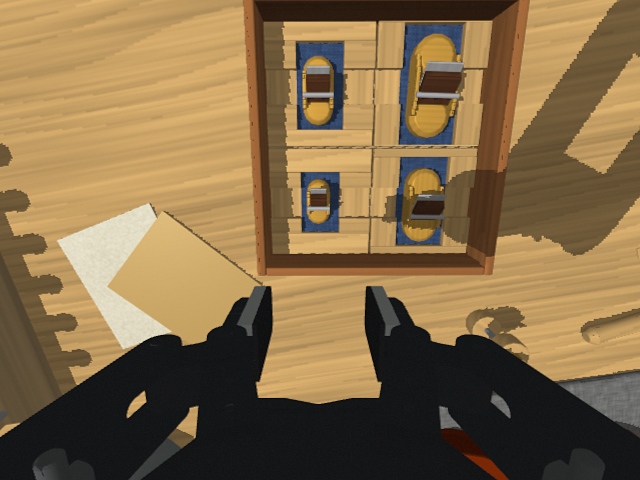

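View pics/f_c.png

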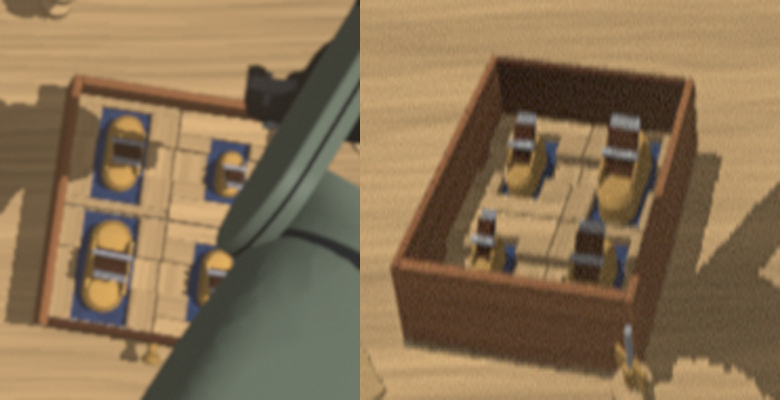

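View pics/f_s.png

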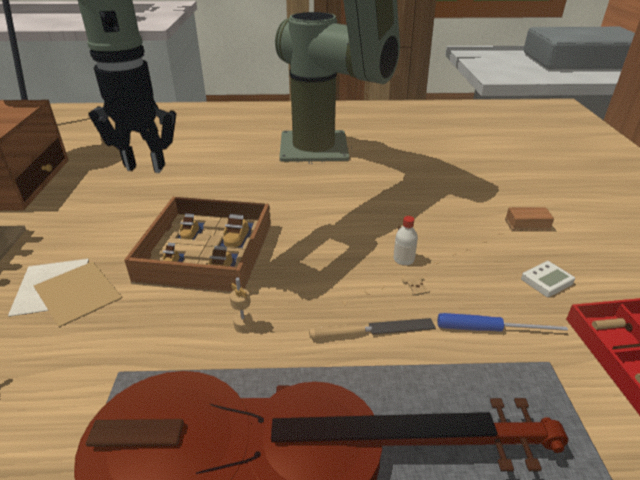

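Run:
```python
from h import *
c=load('f_w')
m=lambda L,z:np.mean([px2w(c,u,v,z)[:2] for u,v in L],0)
D={'a':([(303,173),(339,173),(302,233),(340,233)],[(319,179),(318,223)]),'b':([(297,42),(344,42),(299,129),(343,129)],[(318,56),(318,125)]),
'c':([(396,158),(444,158),(396,244),(440,244)],[(424,168),(419,242)]),'d':([(405,24),(463,24),(399,143),(452,143)],[(436,34),(427,137)])}
for k,(p,q) in D.items(): print(k,np.round((m(q,.023)-m(p,.01))*1000,1))
```

```text
a [-4.6 -1.8]
b [ 5.2 -3.5]
c [ 1.4 -1.4]
d [ 2.8 -2.7]
```

```bash
python3 -c "
from h import *
print(r.hand_in())"
```

```text
the job is handed in; nothing more can be done
None
```

All four planes are in the drawer, each on its sole and lengthwise in the pocket of its own size, and I handed the job in at about 35.6 s of the 109 s. The hand-in reported no verdict.

I gripped each plane by its cheeks and lowered it until the wrist force showed it touching the pocket floor. I then released it and lifted the gripper clear.

**Final pictures:** The scene, top and wrist views show all four planes upright and below the rim. The top view is partly hidden by the arm. The glue bottle is still standing and the gripper touches nothing.

**Offsets from pocket centre:** These are read by hand from pixels in the last wrist picture, against the 13 mm limit:

| Plane | Offset from pocket centre |
|---|---|
| a (smallest) | about 5 mm |
| b | about 6 mm |
| c | about 2 mm |
| d (largest) | about 4 mm |

**Disagreements:**
- The offset for b disagrees with the release position, which was only about 2 mm from the measured pocket centre. I put that down to reading the pixels by hand and the roughly 2 mm calibration error.
- The top and wrist cameras also differed by up to about 3 mm on the pocket centres.
- My first three move calls were refused as invalid because their rows left out some keys. Nothing moved.

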